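# Load the sampling kit tray and slide it up to the photometer

### The arm

A 6-joint arm with a two-finger parallel gripper is mounted at the origin on the work surface. World frame = base frame: x ahead of the robot, y to its left, z up, the work surface at z = 0. Lengths are in m, angles in rad, forces in N, time in s.
With the tool pointing down it reaches from about 0.375 to 0.9 m from the base axis. Payload 3.1 kg.
Tool frame: the origin (TCP) lies at the very end of the fingers, on their centre line; the grasp point (between the pads) lies 19 mm behind it; z points along the fingers, y is the line along which they close (so a half turn about z gives the same grasp; the last joint's range is limited). The gripper opens to 85 mm and grips with 20 to 120 N. Pads are 22 mm wide; open, the fingers measure 114 mm over their backs; the gripper's body (76 mm by 85 mm) begins 54 mm behind the grasp point. The pads swing forward as they close: fully open they stand 13 mm farther back than shut.
Start: joints at [1.016, 0.527, 1.433, -0, 1.181, -0.178], TCP at [0.23, 0.581, 0.206] pointing down, gripper open.
Joint ranges: [-3.08, 3.08], [-0.75, 2.2], [0.22, 2.44], [-1.43, 4.57], [0, 2.65], [-2.85, 2.85]. Speed limits (rad/s): [2.79, 2.79, 3.14, 3.14, 3.14, 3.14].

### API

Orientations are given as a unit quaternion [x, y, z, w].
In Python, from station import telemetry, snapshot, ticket gives the robot as it stands.
- The arm moves only by the tool move_arm, never from a script. Its argument "commands" is text: rows parted by semicolons, each of 7 numbers parted by spaces: the shift along the tool's x, y, z in mm, then the turn, a rotation vector about the tool's x, y, z in degrees, then the opening, from -1 (shut) to 1 (fully open). A call has exactly 5 rows; each row is the pose to reach, as a shift and turn from the pose commanded when the call began, along the tool's axes at that moment; what a row does not reach only later rows make up. A row lasts 1/8 s, in which the tool goes at most 62.5 mm and 10.7 degrees, less where a joint would pass 70% of its speed; a pose out of reach is approached as far as the arm can. A call with a gripper value outside its range is refused whole. The fingers move at their own pace and stop on an object; "grip_force" is the grip in N (left out, the last holds). Time passes only in rows, so rows that repeat a pose let the fingers close, or fill a call up. It gives the time, the measured TCP pose, the force, the opening and the grip force at its end, in the units of the state.
- telemetry.sense(): the state, without advancing time (a new reading comes with each control period).
- snapshot(name): name is "side" or "top"; returns a dict with "image" (400x640x3 uint8, red, green, blue), "fx", "fy", "cx", "cy" (pixels), "pose" (4x4, takes a point from camera to world coordinates). Camera axes: x right, y down, z forward; pixel columns grow to the right and rows downward; lengths in m; the calibration is good to about 2 mm. A picture is of the moment at which its call begins. There is no depth.
- ticket.sign_off(): hands the job in; it is judged then, once.
The state is a dict: "t": time; "q": joint angles; "qd": joint speeds; "tau": joint torques, N m; "tcp_pos": TCP position; "tool_rot": TCP orientation; "force": force on the tool from outside, world axes, zero at the start; "ft_torque": the same for the moment, N m; "finger_gap": opening from 0.0 (shut) to 1.0 (fully open); "gripper_force": force on a finger pad.
Only numpy, scipy, OpenCV 4.12 (cv2) and the standard library are available. Lean on these libraries where they do the work, as an engineer would, in place of code of your own. Each camera call takes 0.05 s, during which the arm holds its last target. There are 200 camera calls.

### The job

Load the kit tray for the next run: lay every blue-handled spatula flat in a lane of its own, all the same way round with the blade towards the vial pockets and the handle at the other end, and stand every red-capped vial upright in a pocket of its own. Only when it is fully loaded, slide the tray along the bench by its orange grip, without lifting it, until it sits centred and square on the mat in front of the photometer, with everything still in place. Leave the flasks, the bottle and the jar where they are.

Things in the scene. Friction and masses are not known exactly. Their poses are not given: they have to be found in the camera images.
- tray: Kit tray, loose on the bench, 0.55 kg: grey base plate 256 x 200 mm, 6 mm thick. Origin at the centre of its underside; x along its length towards the end with the vial pockets, y across, z up. Four lanes run along x (see point lanes), three pockets stand at the +x end (point pockets), an upright orange grip in the middle (point tray_grip).
- lanes (a point): On the tray floor (z = 6 mm) at tray x = -30, y = 0: the lanes' middle. Four lanes along x at y = +72, +28, -28, -72 mm, each 28 mm wide between white separators 10 mm high that stand only at tray x = -100 to -76 and 42 to 62 mm; between those the floor is open sideways. Lane ends: a 12 mm high wall at x = -122, the pocket block at x = 75 mm.
- pockets (a point): On the floor of the middle pocket (6 mm above the bench) at tray x = 100, y = 0. White block with three pockets in a row along y, centres at y = +56.7, 0, -56.7 mm, each 38 mm (x) by 51 mm (y) inside; walls 6 mm thick, tops 26 mm above the tray floor.
- tray_grip (a point): Centre of the top of the tray's orange grip, an upright plate 40 mm long (tray x), 12 mm thick (tray y) rising 56 mm from the tray floor; 62 mm above the bench, at x = 15 mm, y = 0 of the tray.
- mat: Locating mat let flush into the bench in front of the big blue photometer: a grey 262 x 206 mm field with a yellow border, 290 x 235 mm over all, no step. Origin at its centre on the bench; x along its long side.
- spatula0: Sampling spatula lying flat, 150 mm long, 45 g: blue handle 88 long, 18 wide, 14 high (x = -75 to +13 mm), black ring near the blade; flat steel blade 14 wide, 5 thick, out to x = +75 mm, its underside level with the handle's. Origin mid-length on the underside; x towards the blade, z up. Balances near the origin; grip at about x = -12 mm. May be absent.
- spatula0_tip (a point): End of the blade of spatula0. May be absent.
- spatula1: Sampling spatula lying flat, 150 mm long, 45 g: blue handle 88 long, 18 wide, 14 high (x = -75 to +13 mm), black ring near the blade; flat steel blade 14 wide, 5 thick, out to x = +75 mm, its underside level with the handle's. Origin mid-length on the underside; x towards the blade, z up. Balances near the origin; grip at about x = -12 mm. May be absent.
- spatula1_tip (a point): End of the blade of spatula1. May be absent.
- spatula2: Sampling spatula lying flat, 150 mm long, 45 g: blue handle 88 long, 18 wide, 14 high (x = -75 to +13 mm), black ring near the blade; flat steel blade 14 wide, 5 thick, out to x = +75 mm, its underside level with the handle's. Origin mid-length on the underside; x towards the blade, z up. Balances near the origin; grip at about x = -12 mm. May be absent.
- spatula2_tip (a point): End of the blade of spatula2. May be absent.
- spatula3: Sampling spatula lying flat, 150 mm long, 45 g: blue handle 88 long, 18 wide, 14 high (x = -75 to +13 mm), black ring near the blade; flat steel blade 14 wide, 5 thick, out to x = +75 mm, its underside level with the handle's. Origin mid-length on the underside; x towards the blade, z up. Balances near the origin; grip at about x = -12 mm. May be absent.
- spatula3_tip (a point): End of the blade of spatula3. May be absent.
- vial0: Capped standard vial standing upright: 28 mm diameter, 66 mm tall, 55 g, glass with blue contents, the top 16 mm a red cap. Origin at the centre of its underside, z up. May be absent.
- vial1: Capped standard vial standing upright: 28 mm diameter, 66 mm tall, 55 g, glass with blue contents, the top 16 mm a red cap. Origin at the centre of its underside, z up. May be absent.
- vial2: Capped standard vial standing upright: 28 mm diameter, 66 mm tall, 55 g, glass with blue contents, the top 16 mm a red cap. Origin at the centre of its underside, z up. May be absent.
- flask_blue: Bystander, to be left alone: volumetric flask with dark blue contents, bulb 82 mm across, 183 mm tall. Origin at the centre of its underside.
- flask_clear: Bystander, to be left alone: volumetric flask with clear contents, bulb 82 mm across, 183 mm tall. Origin at the centre of its underside.
- conical: Bystander, to be left alone: conical flask, 76 mm across the foot, 108 mm tall. Origin at the centre of its underside.
- jar: Bystander, to be left alone: white reagent jar with red cap, 68 mm across, 85 mm tall. Origin at the centre of its underside.
- bottle: Bystander, to be left alone: white bottle with red cap, 66 mm across, 150 mm tall. Origin at the centre of its underside.
Not all that is in view belongs to the job. Leave any turquoise or white look-alike of the spatula2 alone.

How it is judged:
By the outcome, as a careful person would: the job done as asked, in the order asked, and still so for the second after the job is handed in, with the robot touching nothing.
Of spatula0, spatula1, spatula2, spatula3 only 3 to 4 are there at a start; the rules pass over those that are not, and their reading is None.
Of vial0, vial1, vial2 only 2 to 3 are there at a start; the rules pass over those that are not, and their reading is None.
At some moment in a run one of spatula0, spatula1, spatula2, spatula3 may be knocked a few centimetres aside while the robot is not near it.
It also fails if it takes over 208 s, if anything falls off the work surface, if the arm or the gripper's body presses on something with over 40 N, if the wrist force passes 120 N, or if a joint passes its speed limit or range.

## Working session

There is one attempt and no reset: what is moved stays moved. The work goes in short steps, Python scripts to look and compute and a tool call to move; the robot and the scene stay as the last step left them, time stands still between calls to the robot, and variables do not carry over. Pictures are saved under pics/ and viewed, at most 14 in all, crops included, and the job is handed in when it is done.

Besides the shell and the picture viewer there is one more tool, called after "Emit:" as a command line: name --argument value ..., lists and objects as JSON in quotes. move_arm: Moves the arm, as the interface text tells. Its arguments: {"type":"object","properties":{"commands":{"type":"string"},"grip_force":{"type":"number"}},"required":["commands"]}

```bash
ls; mkdir -p pics; python3 - <<'E'
from station import telemetry, snapshot
import cv2, numpy as np
s=telemetry.sense(); print({k:np.round(v,3).tolist() for k,v in s.items()})
for n in("top","side"):
    d=snapshot(n); cv2.imwrite(f"pics/{n}0.png",d["image"][:,:,::-1]); print(n,d["fx"],d["fy"],d["cx"],d["cy"],np.round(d["pose"],4).tolist())
    np.savez(f"{n}0.npz",**d)
E
```

```text
pics
{'t': 0.0, 'q': [1.015, 0.528, 1.434, -0.0, 1.181, -0.178], 'qd': [-0.001, -0.001, -0.003, -0.0, 0.001, 0.0], 'tau': [-0.001, -44.235, -17.803, -0.0, 0.008, 0.0], 'tcp_pos': [0.23, 0.581, 0.205], 'tool_rot': [0.187, 0.982, -0.001, -0.0], 'force': [0.711, 0.417, -0.067], 'ft_torque': [0.044, -0.001, 0.025], 'gripper_force': 0.0, 'finger_gap': 0.998}
top 395.2424933872854 395.2424933872854 321.18778602058563 203.46252275762038 [[-0.0064, -0.992, 0.126, 0.4043], [-0.9999, 0.0076, 0.0085, -0.0292], [-0.0094, -0.126, -0.992, 1.2005], [0.0, 0.0, 0.0, 1.0]]
side 416.77805469797323 416.77805469797323 318.19738533299716 198.70228450808915 [[0.694, -0.5238, 0.494, -0.0566], [-0.7198, -0.4893, 0.4924, -0.6135], [-0.0162, -0.6973, -0.7166, 0.9407], [0.0, 0.0, 0.0, 1.0]]
```

View pics/top0.png

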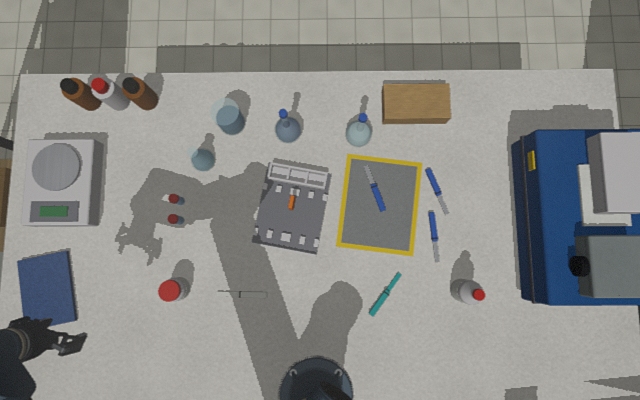

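View pics/side0.png

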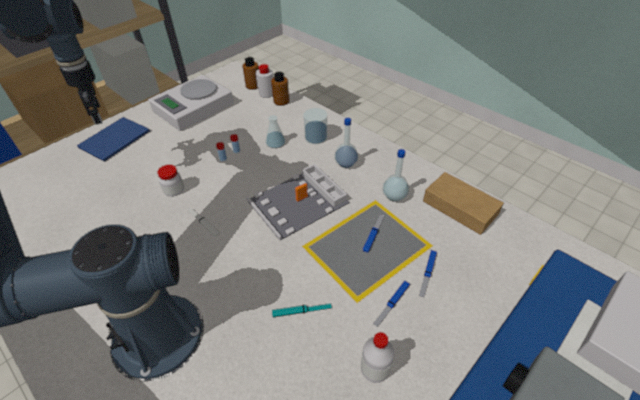

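The top view shows three blue spatulas at (374,188), (436,190) and (434,235). Two vials stand at (175,199) and (173,219). The tray is at (291,205) with its pockets facing up in the image, the mat is at (380,205), and a turquoise decoy lies at (385,294). The side view agrees.

```bash
cat > vis.py <<'E'
import cv2, numpy as np
from station import snapshot, telemetry
def grab(name, save=None):
    d=snapshot(name)
    if save: cv2.imwrite(save,d["image"][:,:,::-1])
    return d
def rays(d,uv):
    uv=np.atleast_2d(uv).astype(float)
    r=np.c_[(uv[:,0]-d["cx"])/d["fx"],(uv[:,1]-d["cy"])/d["fy"],np.ones(len(uv))]@d["pose"][:3,:3].T
    return d["pose"][:3,3],r
def plane(d,uv,z):
    o,r=rays(d,uv); return o+r*((z-o[2])/r[:,2])[:,None]
def tri(a,ua,b,ub):
    (o1,r1),(o2,r2)=rays(a,ua),rays(b,ub); M=0;v=0
    for o,r in((o1,r1[0]),(o2,r2[0])):
        r=r/np.linalg.norm(r); P=np.eye(3)-np.outer(r,r); M=M+P; v=v+P@o
    p=np.linalg.solve(M,v); return p, np.linalg.norm(np.cross(r1[0],r2[0])@(o1-o2))/np.linalg.norm(np.cross(r1[0],r2[0]))
def proj(d,p):
    c=d["pose"][:3,:3].T@(np.asarray(p)-d["pose"][:3,3]); return np.array([d["fx"]*c[0]/c[2]+d["cx"],d["fy"]*c[1]/c[2]+d["cy"]])
def mask(d,lo,hi): return cv2.inRange(cv2.cvtColor(d["image"],cv2.COLOR_RGB2HSV),np.array(lo),np.array(hi))
def blobs(m,amin=15,amax=1e9):
    n,l,st,c=cv2.connectedComponentsWithStats(m)
    return [(c[i],st[i],np.argwhere(l==i)[:,::-1]) for i in range(1,n) if amin<=st[i,4]<=amax]
def axis(P):  # centre, angle (deg), length, width of world points
    c=P.mean(0); u,s,v=np.linalg.svd(P-c,full_matrices=False); a=(P-c)@v.T
    return (a.max(0)+a.min(0))/2@v+c, np.degrees(np.arctan2(v[0,1],v[0,0])), np.ptp(a[:,0]), np.ptp(a[:,1])
BLUE=((106,140,60),(125,255,255)); YEL=((20,120,100),(35,255,255)); ORG=((5,150,120),(18,255,255))
E
python3 - <<'E'
from vis import *
d={n:dict(np.load(f"{n}0.npz")) for n in("top","side")}
for nm,lh in(("blue",BLUE),("orange",ORG),("yel",YEL)):
    for n in d:
        for c,st,p in blobs(mask(d[n],*lh),10,3000):
            P=plane(d[n],p,{"blue":.014,"orange":.06,"yel":0}[nm])[:,:2]*1000
            a=axis(P); print(nm,n,np.round(c,1),st[4],"ctr",np.round(a[0]),"ang %.1f L %.0f W %.0f"%a[1:])
for n in d:
    m=mask(d[n],(0,130,60),(6,255,255))|mask(d[n],(172,130,60),(180,255,255))
    for c,st,p in blobs(m,15,3000): print("red",n,np.round(c,1),st)
t=d["top"]["image"]; im=cv2.resize(t[140:270,140:460],None,fx=2.5,fy=2.5,interpolation=cv2.INTER_CUBIC)
s=cv2.resize(d["side"]["image"][110:340,200:460],(520,460)); 
cv2.imwrite("pics/c1.png",im[:,:,::-1])
E
```

```text
blue top [282.5 112.8] 44 ctr [842. 100.] ang -160.7 L 24 W 20
blue top [362.6 117.1] 49 ctr [ 825. -149.] ang 173.0 L 26 W 22
blue top [629.8 129.8] 38 ctr [ 776. -965.] ang -88.5 L 68 W 7
blue top [432.3 180.1] 113 ctr [ 624. -358.] ang -158.0 L 74 W 14
blue top [378.4 198.3] 128 ctr [ 569. -192.] ang -160.0 L 74 W 16
blue top [432.5 224.7] 113 ctr [ 488. -353.] ang -174.9 L 73 W 14
blue side [347.2 121.3] 31 ctr [953. 227.] ang -138.5 L 39 W 19
blue side [  6.6 146.7] 427 ctr [  13. 1063.] ang -101.1 L 250 W 65
blue side [400.9 153. ] 41 ctr [936. -32.] ang -152.0 L 36 W 20
blue side [370.  239.5] 145 ctr [ 568. -195.] ang -159.8 L 89 W 17
blue side [430.2 263.5] 136 ctr [ 614. -364.] ang -158.2 L 86 W 13
blue side [397.8 294.1] 171 ctr [ 479. -357.] ang -174.7 L 86 W 15
blue side [634.6 396.3] 56 ctr [ 617. -863.] ang 155.6 L 22 W 15
orange top [290.9 202. ] 50 ctr [554.  69.] ang 171.4 L 41 W 11
orange side [298.9 190.3] 68 ctr [532.  57.] ang -152.7 L 72 W 28
yel top [532.8 160.5] 56 ctr [ 686. -671.] ang 175.4 L 61 W 18
yel top [378.5 205. ] 1381 ctr [ 555. -196.] ang 172.5 L 290 W 233
yel side [367.  253.5] 1297 ctr [ 552. -197.] ang 172.1 L 288 W 233
yel side [536.3 274. ] 37 ctr [ 785. -583.] ang -179.4 L 79 W 4
red top [99. 85.] [ 91  78  17  15 187]
red top [172.9 198. ] [169 194   9   9  61]
red top [172.2 218.4] [168 215   9   8  60]
red top [168.6 290.3] [159 280  21  21 342]
red top [478.5 294.2] [473 289  12  11 105]
red side [263.2  68.4] [258  65  11   8  73]
red side [233.7 137.5] [230 135   8   6  38]
red side [220.  145.6] [217 143   7   7  41]
red side [167.  171.8] [158 165  19  15 216]
red side [380.4 340.1] [374 333  14  15 178]
```

View pics/c1.png

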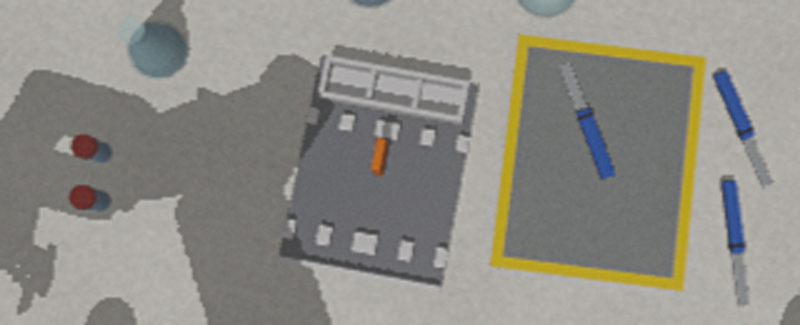

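The crop shows the tray's pocket end up at (397,87), grip at (379,155) and separators along both rows. Each spatula's blade is the pale end: A's tip is up, B's and C's are down. The mat and tray are both tilted about -8°.

```bash
python3 - <<'E'
from vis import *
d={n:dict(np.load(f"{n}0.npz")) for n in("top","side")}; T,S=d["top"],d["side"]
f=lambda u,v:(140+(u+.5)/2.5-.5,140+(v+.5)/2.5-.5)
for k,tail,tip in(("A",(608,177),(566,65)),("B",(719,71),(769,184)),("C",(727,178),(743,303))):
    a=plane(T,f(*tail),.012)[0]*1000;b=plane(T,f(*tip),.004)[0]*1000;e=b-a
    print(k,"mid",np.round((a+b)[:2]/2),"len %.0f ang %.1f"%(np.hypot(*e[:2]),np.degrees(np.arctan2(e[1],e[0]))))
for k,a,b in(("A",(378.4,198.3),(370,239.5)),("B",(432.3,180.1),(430.2,263.5)),("C",(432.5,224.7),(397.8,294.1)),("grip",(290.9,202),(298.9,190.3)),
  ("vialP",(172.9,198),(233.7,137.5)),("vialQ",(172.2,218.4),(220,145.6))):
    p,g=tri(T,a,S,b); print(k,np.round(p*1000),"gap %.1f"%(g*1000))
for c in((172.9,198),(172.2,218.4)): print("vial z60",np.round(plane(T,c,.060)*1000))
# block and separators: pale low-saturation inside tray region
R=np.zeros((400,640),np.uint8); cv2.fillPoly(R,[np.array([(266,155),(334,166),(319,256),(250,246)])],255)
m=mask(T,(0,0,120),(180,45,255))&R
for c,st,p in blobs(m,8):
    P=plane(T,p,.032 if st[4]>150 else .016)[:,:2]*1000; (q,wh,an)=cv2.minAreaRect(P.astype(np.float32)); print("white",np.round(c,1),st[4],np.round(q),np.round(wh),round(an,1))
for n,D in d.items():
    y=max(blobs(mask(D,*YEL),500),key=lambda b:b[1][4]); print("mat",cv2.minAreaRect((plane(D,y[2],0)[:,:2]*1000).astype(np.float32)))
E
```

```text
A mid [ 603. -182.] len 148 ang 18.5
B mid [ 593. -373.] len 150 ang -157.6
C mid [ 455. -356.] len 150 ang -174.3
A [ 570. -193.    8.] gap 0.4
B [ 626. -361.   -3.] gap 3.1
C [ 488. -355.   -1.] gap 4.5
grip [554.  73.  38.] gap 7.8
vialP [569. 417.  53.] gap 1.9
vialQ [509. 417.  53.] gap 1.1
vial z60 [[569. 414.  60.]]
vial z60 [[509. 414.  60.]]
white [301.4 189.1] 1748 [548.  68.] [211. 279.] 80.2
white [263.7 172.5] 15 [653. 156.] [ 6. 26.] 82.7
white [278.1 188.7] 38 [602. 112.] [17. 19.] 76.4
white [294.  191.3] 53 [592.  63.] [30. 20.] 81.4
white [310.4 194.6] 39 [582.  14.] [18. 19.] 75.4
white [256.5 212.8] 31 [527. 177.] [ 7. 43.] 76.7
white [255.2 231. ] 20 [473. 181.] [15. 18.] 89.6
white [268.9 233.7] 48 [465. 138.] [18. 23.] 76.4
white [285.2 236.9] 80 [455.  89.] [29. 23.] 79.0
white [301.6 240.1] 47 [445.  40.] [18. 23.] 78.7
white [255.1 244.9] 16 [432. 180.] [23.  8.] 59.2
mat ((554.8175659179688, -196.17608642578125), (232.66114807128906, 289.5867004394531), 82.30364990234375)
mat ((552.3809204101562, -196.7585906982422), (232.29885864257812, 286.82501220703125), 82.47990417480469)
```

```bash
cat > plan.py <<'E'
import numpy as np, sys
from station import telemetry
def plan(*W):
    "each waypoint (x,y,z mm, psi deg = heading of tool x): shift/turn in the frame of the one before"
    s=telemetry.sense(); x,y,z,w=s["tool_rot"]
    p=np.array(s["tcp_pos"])*1000; psi=np.degrees(np.arctan2(2*(x*y+z*w),1-2*(y*y+z*z)))
    tilt=np.degrees(np.arccos(-(1-2*(x*x+y*y))))
    print("t %.1f"%s["t"],"at",np.round(p,1),"psi %.1f tilt %.2f"%(psi,tilt),"gap %.2f gf %.0f F"%(s["finger_gap"],s["gripper_force"]),np.round(s["force"],1),"q",np.round(np.degrees(s["q"])))
    for a in W:
        d=np.array(a[:3])-p; c,n=np.cos(np.radians(psi)),np.sin(np.radians(psi)); dp=(a[3]-psi+180)%360-180
        print(a,"-> %.1f %.1f %.1f turn %.1f"%(d[0]*c+d[1]*n,d[0]*n-d[1]*c,-d[2],-dp)); p=np.array(a[:3],float); psi=a[3]
def tray(T,x,y):
    c,n=np.cos(np.radians(T[2])),np.sin(np.radians(T[2])); return round(T[0]+x*c-y*n,1),round(T[1]+x*n+y*c,1)
E
python3 -c "
from plan import *
T=(541,72.5,-11.2)
a=tray(T,100,56.7);b=tray(T,100,-56.7)
plan((509,415.5,130,180),(509,415.5,29,180),(509,415.5,150,180),(*a,150,168.8),(*a,36,168.8),(*a,150,168.8),(569,415.5,150,180),(569,415.5,29,180),(569,415.5,150,180),(*b,150,168.8),(*b,36,168.8))
print([tray(T,-40,y) for y in(72,28,-28,-72)])"
```

```text
t 0.1 at [229.6 580.6 204.8] psi 158.4 tilt 0.11 gap 1.00 gf 0 F [ 1.   0.5 -0.2] q [ 58.  30.  82.   0.  68. -10.]
(509, 415.5, 130, 180) -> -320.6 -50.7 74.8 turn -21.6
(509, 415.5, 29, 180) -> 0.0 0.0 101.0 turn 0.0
(509, 415.5, 150, 180) -> 0.0 0.0 -121.0 turn 0.0
(np.float64(650.1), np.float64(108.7), 150, 168.8) -> -141.1 -306.8 -0.0 turn 11.2
(np.float64(650.1), np.float64(108.7), 36, 168.8) -> 0.0 0.0 114.0 turn -0.0
(np.float64(650.1), np.float64(108.7), 150, 168.8) -> 0.0 0.0 -114.0 turn -0.0
(569, 415.5, 150, 180) -> 139.1 285.2 -0.0 turn -11.2
(569, 415.5, 29, 180) -> 0.0 0.0 121.0 turn 0.0
(569, 415.5, 150, 180) -> 0.0 0.0 -121.0 turn 0.0
(np.float64(628.1), np.float64(-2.5), 150, 168.8) -> -59.1 -418.0 -0.0 turn 11.2
(np.float64(628.1), np.float64(-2.5), 36, 168.8) -> 0.0 0.0 114.0 turn -0.0
[(np.float64(515.7), np.float64(150.9)), (np.float64(507.2), np.float64(107.7)), (np.float64(496.3), np.float64(52.8)), (np.float64(487.8), np.float64(9.6))]
```

Emit:
move_arm --commands "-60 -10 0 -8 0 0 1; -120 -20 10 0 0 -10 1; -180 -30 25 0 0 -20 1; -240 -40 40 0 0 -21.6 1; -300 -48 60 0 0 -21.6 1" --grip_force 40

```text
t: 0.72
tcp_pos: [0.4916, 0.4258, 0.1456]
tool_rot: [-0.0, 1.0, 0.0, 0.0]
force: [-1.0, 0.3, 0.1]
finger_gap: 1.001
gripper_force: 0.0
```

```bash
python3 -c "
from plan import *
plan((509,415.5,29,180),(509,415.5,150,180))
from vis import *
grab('side','pics/s1.png'); g=grab('top'); 
m=mask(g,(0,130,60),(6,255,255))|mask(g,(172,130,60),(180,255,255))
for c,st,p in blobs(m,15,150): print(np.round(c,1),st)
"
```

```text
t 0.7 at [491.6 425.8 145.6] psi -180.0 tilt 0.01 gap 1.00 gf 0 F [-1.   0.3  0.1] q [ 31.  36.  81.   0.  63. -59.]
(509, 415.5, 29, 180) -> -17.4 -10.3 116.6 turn 0.0
(509, 415.5, 150, 180) -> 0.0 0.0 -121.0 turn 0.0
[173. 198.] [169 194   9   9  67]
[173.7 218.7] [170 215   7   8  41]
[478.5 294.1] [473 289  12  11 107]
```

Emit:
move_arm --commands "-17 -10 25 0 0 0 1; -17 -10 60 0 0 0 1; -17 -10 95 0 0 0 1; -17 -10 117 0 0 0 1; -17 -10 117 0 0 0 1"

```text
t: 1.45
tcp_pos: [0.5046, 0.4161, 0.0269]
tool_rot: [-0.0, 1.0, -0.001, -0.002]
force: [0.5, 0.3, 0.8]
finger_gap: 0.997
gripper_force: 0.0
```

Emit:
move_arm --commands "0 0 0 0 0 0 -1; 0 0 0 0 0 0 -1; 0 0 0 0 0 0 -1; 0 0 0 0 0 0 -1; 0 0 0 0 0 0 -1"

```text
t: 2.08
tcp_pos: [0.5077, 0.4171, 0.0303]
tool_rot: [-0.0, 1.0, 0.0, 0.001]
force: [-0.1, -0.8, 5.7]
finger_gap: 0.302
gripper_force: 39.2
```

```bash
python3 -c "
from plan import *
plan((509,415.5,150,180))
from vis import *
g=grab('side','pics/s1.png'); h=grab('top'); im=np.hstack([cv2.resize(a['image'][y:y+100,x:x+160],None,fx=2.5,fy=2.5) for a,x,y in((g,150,80),(h,110,150))])
cv2.imwrite('pics/c2.png',im[:,:,::-1])
"
```

```text
t 2.1 at [507.7 417.1  30.3] psi -180.0 tilt 0.11 gap 0.30 gf 39 F [-0.1 -0.8  5.7] q [ 30.  45.  84.  -0.  51. -60.]
(509, 415.5, 150, 180) -> -1.3 -1.6 -119.7 turn 0.0
```

View pics/c2.png

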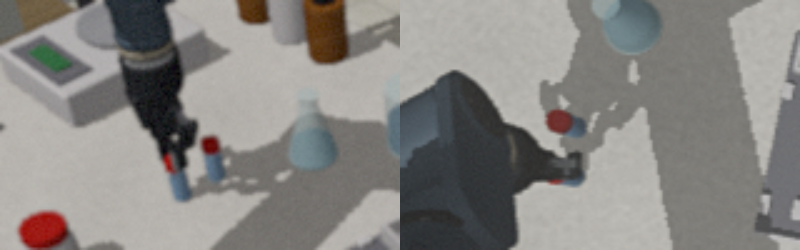

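The vial is gripped at its cap: gap 0.30 and pad force 39 N. Next I lift it and carry it to the +56.7 pocket.

Emit:
move_arm --commands "0 0 -40 0 0 0 -1; 0 0 -90 0 0 0 -1; -10 -20 -120 0 0 0 -1; -30 -64 -120 0 0 5 -1; -54 -116 -120 0 0 11.2 -1"

```text
t: 2.8
tcp_pos: [0.561, 0.3006, 0.1496]
tool_rot: [0.098, 0.995, 0.0, 0.0]
force: [1.3, 0.2, -0.9]
finger_gap: 0.302
gripper_force: 39.4
```

```bash
python3 -c "
from plan import *
plan((650.1,108.7,150,168.8),(650.1,108.7,38,168.8))"
```

```text
t 2.8 at [561.  300.6 149.6] psi 168.7 tilt 0.05 gap 0.30 gf 39 F [ 1.3  0.2 -0.9] q [ 18.  35.  83.   0.  62. -61.]
(650.1, 108.7, 150, 168.8) -> -124.9 -170.8 -0.4 turn -0.1
(650.1, 108.7, 38, 168.8) -> 0.0 0.0 112.0 turn -0.0
```

Emit:
move_arm --commands "-35 -48 0 0 0 0 -1; -70 -96 0 0 0 0 -1; -105 -144 0 0 0 0 -1; -125 -171 0 0 0 0 -1; -125 -171 0 0 0 0 -1"

```text
t: 3.42
tcp_pos: [0.6514, 0.1058, 0.1486]
tool_rot: [0.1, 0.995, -0.0, 0.0]
force: [-0.6, -0.3, -0.1]
finger_gap: 0.303
gripper_force: 39.4
```

```bash
python3 -c "
from plan import *
plan((650.1,108.7,60,168.8),(650.1,108.7,38,168.8))
from vis import *
g=grab('side'); h=grab('top'); im=np.hstack([cv2.resize(a['image'][y:y+130,x:x+130],None,fx=3,fy=3) for a,x,y in((g,240,120),(h,230,130))])
cv2.imwrite('pics/c3.png',im[:,:,::-1])
for a in ((75,88),(75,-88),(125,88),(125,-88)):
    p=[*tray((541,72.5,-11.2),*a)]; P=np.array([p[0],p[1],32])/1e3; print(a,np.round(proj(g,P),1),np.round(proj(h,P),1))
"
```

```text
t 3.4 at [651.4 105.8 148.6] psi 168.6 tilt 0.02 gap 0.30 gf 39 F [-0.6 -0.3 -0.1] q [ -0.  37.  80.  -0.  64. -79.]
(650.1, 108.7, 60, 168.8) -> 1.9 2.6 88.6 turn -0.2
(650.1, 108.7, 38, 168.8) -> 0.0 0.0 22.0 turn -0.0
(75, 88) [302.  168.8] [266.7 177.9]
(75, -88) [333.9 200.2] [324.2 188.6]
(125, 88) [314.6 163. ] [270.1 161.9]
(125, -88) [347.  193.4] [327.3 172.5]
```

View pics/c3.png

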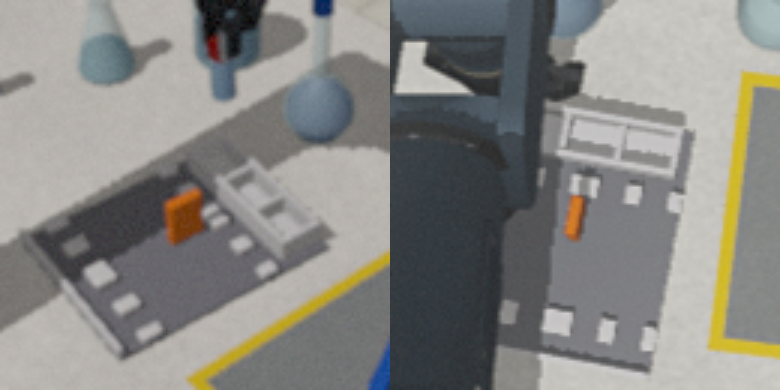

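The two free pockets show in the side view at crop (240,185) and (285,215). The block corners match the model to about 1 px. The vial hangs upright, so I descend.

Emit:
move_arm --commands "2 2.5 35 0 0 0 -1; 2 2.5 70 0 0 0 -1; 2 2.5 90 0 0 0 -1; 2 2.5 102 0 0 0 -1; 2 2.5 110 0 0 0 -1"

```text
t: 4.15
tcp_pos: [0.6493, 0.1122, 0.0392]
tool_rot: [0.097, 0.995, 0.0, 0.0]
force: [0.6, 0.4, -0.4]
finger_gap: 0.304
gripper_force: 39.4
```

Emit:
move_arm --commands "0 0 1 0 0 0 -1; 0 0 1 0 0 0 -1; 0 0 1 0 0 0 -0.3; 0 0 1 0 0 0 0; 0 0 1 0 0 0 0"

```text
t: 4.78
tcp_pos: [0.6492, 0.1117, 0.0386]
tool_rot: [0.098, 0.995, 0.0, 0.0]
force: [0.5, 0.2, 0.0]
finger_gap: 0.499
gripper_force: 0.0
```

```bash
python3 -c "
from plan import *
plan((650.1,108.7,150,168.8),(569,415.5,150,180),(569,415.5,30,180))"
```

```text
t 4.8 at [649.2 111.7  38.6] psi 168.8 tilt 0.04 gap 0.50 gf 0 F [0.5 0.2 0. ] q [  0.  45.  84.   0.  52. -79.]
(650.1, 108.7, 150, 168.8) -> -1.5 -2.7 -111.4 turn 0.0
(569, 415.5, 150, 180) -> 139.1 285.2 -0.0 turn -11.2
(569, 415.5, 30, 180) -> 0.0 0.0 120.0 turn 0.0
```

Emit:
move_arm --commands "0 0 -40 0 0 0 0; 0 0 -90 0 0 0 0; 15 30 -112 0 0 0 0.5; 40 82 -112 0 0 -5 1; 64 134 -112 0 0 -11 1"

```text
t: 5.4
tcp_pos: [0.6122, 0.2566, 0.1511]
tool_rot: [0.001, 1.0, 0.0, 0.001]
force: [-0.3, -0.1, -1.1]
finger_gap: 0.997
gripper_force: 0.0
```

```bash
python3 -c "
from plan import *
plan((569,415.5,130,180),(569,415.5,30,180))
from vis import *
g=grab('side'); h=grab('top')
cv2.imwrite('pics/s4.png',g['image'][:,:,::-1])
for n,d in(('side',g),('top',h)):
  m=mask(d,(0,130,60),(6,255,255))|mask(d,(172,130,60),(180,255,255))
  for c,st,p in blobs(m,15,150): print(n,np.round(c,1),st, np.round(plane(d,c,.06 if c[0]<250 else .064)[0]*1e3))
"
```

```text
t 5.4 at [612.2 256.6 151.1] psi 179.9 tilt 0.09 gap 1.00 gf 0 F [-0.3 -0.1 -1.1] q [ 13.  37.  79.   0.  64. -77.]
(569, 415.5, 130, 180) -> 43.4 158.8 21.1 turn -0.1
(569, 415.5, 30, 180) -> 0.0 0.0 100.0 turn 0.0
side [233.6 137.6] [231 135   6   7  37] [563. 410.  60.]
side [313.1 164.1] [309 160   9   9  55] [647. 108.  64.]
top [277.6 169.5] [274 165   9  10  64] [650. 108.  64.]
top [478.5 294.2] [473 289  12  11 101] [ 289. -459.   64.]
```

Emit:
move_arm --commands "12 48 0 0 0 0 1; 26 98 0 0 0 0 1; 38 140 10 0 0 0 1; 43 159 30 0 0 0 1; 43 159 60 0 0 0 1"

```text
t: 6.12
tcp_pos: [0.5699, 0.4157, 0.0896]
tool_rot: [0.001, 1.0, 0.0, 0.001]
force: [-0.1, -0.8, 0.3]
finger_gap: 0.998
gripper_force: 0.0
```

Emit:
move_arm --commands "0 0 30 0 0 0 1; 0 0 50 0 0 0 1; 0 0 60 0 0 0 1; 0 0 60 0 0 0 1; 0 0 60 0 0 0 1"

```text
t: 6.75
tcp_pos: [0.5707, 0.415, 0.0314]
tool_rot: [0.002, 1.0, 0.0, 0.001]
force: [0.4, 0.3, 0.3]
finger_gap: 1.002
gripper_force: 0.0
```

```bash
python3 -c "
from plan import *
plan((569,415.5,30,180))"
```

```text
t 6.8 at [570.7 415.   31.4] psi 179.8 tilt 0.13 gap 1.00 gf 0 F [0.4 0.3 0.3] q [ 27.  48.  76.  -0.  56. -63.]
(569, 415.5, 30, 180) -> 1.7 0.5 1.4 turn -0.2
```

Emit:
move_arm --commands "1.5 0 1 0 0 0 -1; 1.5 0 1 0 0 0 -1; 1.5 0 1 0 0 0 -1; 1.5 0 1 0 0 0 -1; 1.5 0 1 0 0 0 -1"

```text
t: 7.38
tcp_pos: [0.5685, 0.4148, 0.0297]
tool_rot: [0.002, 1.0, 0.0, 0.0]
force: [-0.9, -0.4, 3.2]
finger_gap: 0.306
gripper_force: 39.3
```

Emit:
move_arm --commands "0 0 -40 0 0 0 -1; 0 0 -90 0 0 0 -1; -3 -20 -120 0 0 0 -1; -9 -70 -120 0 0 5 -1; -17 -125 -120 0 0 11 -1"

```text
t: 8.0
tcp_pos: [0.5847, 0.2892, 0.1496]
tool_rot: [0.098, 0.995, 0.0, 0.001]
force: [0.4, -1.0, -0.5]
finger_gap: 0.302
gripper_force: 39.4
```

```bash
python3 -c "
from plan import *
plan((628.1,-2.5,150,168.8),(628.1,-2.5,38,168.8))"
```

```text
t 8.0 at [584.7 289.2 149.6] psi 168.7 tilt 0.07 gap 0.30 gf 39 F [ 0.4 -1.  -0.5] q [ 17.  36.  81.   0.  63. -62.]
(628.1, -2.5, 150, 168.8) -> -99.6 -277.6 -0.4 turn -0.1
(628.1, -2.5, 38, 168.8) -> 0.0 0.0 112.0 turn -0.0
```

Emit:
move_arm --commands "-20 -56 0 0 0 0 -1; -40 -111 0 0 0 0 -1; -60 -167 0 0 0 0 -1; -80 -223 0 0 0 0 -1; -100 -278 0 0 0 0 -1"

```text
t: 8.62
tcp_pos: [0.6289, -0.0043, 0.1489]
tool_rot: [0.098, 0.995, 0.0, -0.0]
force: [0.7, 0.5, -0.3]
finger_gap: 0.305
gripper_force: 39.4
```

Emit:
move_arm --commands "0 0 0 0 0 0 -1; 0 0 30 0 0 0 -1; 0 0 50 0 0 0 -1; 0 0 60 0 0 0 -1; 0 0 60 0 0 0 -1"

```text
t: 9.25
tcp_pos: [0.6283, -0.0016, 0.0885]
tool_rot: [0.097, 0.995, 0.0, -0.001]
force: [-0.1, -0.4, -0.3]
finger_gap: 0.304
gripper_force: 39.5
```

```bash
python3 -c "
from plan import *
plan((628.1,-2.5,38,168.8))
from vis import *
g=grab('side'); print(np.round(proj(g,np.array([628.1,-2.5,110])/1e3)))
cv2.imwrite('pics/s5.png',cv2.resize(g['image'][110:240,240:400],None,fx=3,fy=3)[:,:,::-1])
"
```

```text
t 9.2 at [628.3  -1.6  88.5] psi 168.9 tilt 0.11 gap 0.30 gf 39 F [-0.1 -0.4 -0.3] q [-10.  39.  87.   0.  54. -89.]
(628.1, -2.5, 38, 168.8) -> 0.0 -0.9 50.5 turn 0.1
[335. 172.]
```

View pics/s5.png

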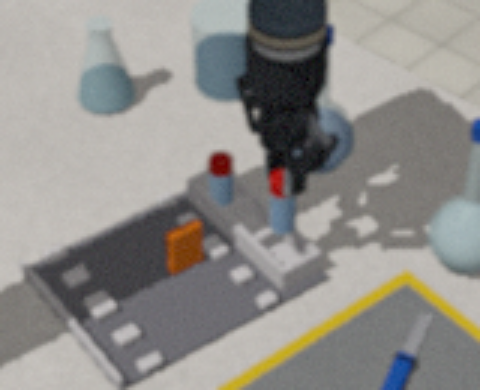

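The first vial stands in its pocket at (220,178), and the second hangs over the end pocket at (283,215). I lower it, release it and go up.

Emit:
move_arm --commands "0 -1 15 0 0 0 -1; 0 -1 30 0 0 0 -1; 0 -1 42 0 0 0 -1; 0 -1 50 0 0 0 -1; 0 -1 50 0 0 0 -1"

```text
t: 9.93
tcp_pos: [0.6281, -0.0034, 0.0382]
tool_rot: [0.098, 0.995, 0.0, -0.001]
force: [0.0, 0.1, 0.4]
finger_gap: 0.306
gripper_force: 39.5
```

Emit:
move_arm --commands "0 0 0 0 0 0 -0.3; 0 0 0 0 0 0 0; 0 0 0 0 0 0 0; 0 0 -30 0 0 0 0; 0 0 -80 0 0 0 0"

```text
t: 10.55
tcp_pos: [0.6271, -0.0032, 0.1184]
tool_rot: [0.098, 0.995, 0.0, -0.002]
force: [0.3, -0.0, 0.8]
finger_gap: 0.494
gripper_force: 0.0
```

```bash
cat > spat.py <<'E'
from vis import *
def spats(h,known):
    "handle blob -> origin, using the known rough blade heading of each"
    for c,st,p in blobs(mask(h,*BLUE),60,250):
        P=plane(h,p,.013)[:,:2]*1000; a=axis(P)
        if not(350<a[0][0]<780 and 60<a[2]<95): continue
        for k,(x,y,b) in known.items():
            ang=a[1]
            if abs((ang-b+180)%360-180)>90: ang+=180
            ang=(ang+180)%360-180
            u=np.array([np.cos(np.radians(ang)),np.sin(np.radians(ang))]); o=a[0]+36.5*u
            if np.hypot(*(o-[x,y]))<70: print(k,"origin",np.round(o,1),"ang %.1f L %.0f"%(ang,a[2]),"grip@-12",np.round(o-12*u,1))
K={"A":(603,-182,18.5),"B":(593,-373,-157.6),"C":(455,-356,-174.3)}
E
python3 -c "
from plan import *
from spat import *
plan((591.6,-185.5,120,198.5),(591.6,-185.5,2,198.5))
h=grab('top'); spats(h,K); g=grab('side')
for n,d in(('side',g),('top',h)):
  m=mask(d,(0,130,60),(6,255,255))|mask(d,(172,130,60),(180,255,255))
  for c,st,p in blobs(m,15,150): print(n,np.round(c,1),st[4], np.round(plane(d,c,.066)[0]*1e3))
"
```

```text
t 10.6 at [627.1  -3.2 118.4] psi 168.8 tilt 0.27 gap 0.49 gf 0 F [ 0.3 -0.   0.8] q [-10.  36.  86.  -0.  58. -89.]
(591.6, -185.5, 120, 198.5) -> -0.5 -185.7 -1.6 turn -29.7
(591.6, -185.5, 2, 198.5) -> -0.0 0.0 118.0 turn -0.0
B origin [ 590.1 -371.6] ang -158.0 L 74 grip@-12 [ 601.2 -367.1]
A origin [ 603.9 -180.1] ang 19.6 L 74 grip@-12 [ 592.6 -184.1]
C origin [ 451.8 -356.2] ang -174.7 L 73 grip@-12 [ 463.7 -355.1]
side [263.1  68.5] 72 [940. 690.  66.]
side [313.1 164.4] 43 [645. 105.  66.]
side [334.5 184. ] 60 [625.  -5.  66.]
top [478.4 294.2] 103 [ 289. -458.   66.]
```

Emit:
move_arm --commands "0 -46 0 0 0 -10 0.2; 0 -93 0 0 0 -20 0.2; 0 -140 0 0 0 -30 0.2; 0 -186 0 0 0 -30 0.2; 0 -186 30 0 0 -30 0.2"

```text
t: 11.28
tcp_pos: [0.5944, -0.1909, 0.0911]
tool_rot: [-0.161, 0.987, -0.003, 0.003]
force: [-0.0, 0.8, -0.7]
finger_gap: 0.601
gripper_force: 0.0
```

Emit:
move_arm --commands "0 0 30 0 0 0 0.2; 0 0 55 0 0 0 0.2; 0 0 65 0 0 0 0.2; 0 0 65 0 0 0 0.2; 0 0 65 0 0 0 0.2"

```text
t: 11.9
tcp_pos: [0.5934, -0.1862, 0.0251]
tool_rot: [-0.164, 0.987, -0.001, 0.001]
force: [0.4, -0.5, 0.4]
finger_gap: 0.599
gripper_force: 0.0
```

```bash
python3 -c "
from plan import *
from spat import *
plan((592.1,-185,3,199))
h=grab('top'); spats(h,K)
"
```

```text
t 11.9 at [ 593.4 -186.2   25.1] psi -161.2 tilt 0.11 gap 0.60 gf 0 F [ 0.4 -0.5  0.4] q [ -28.   44.   90.    0.   46. -137.]
(592.1, -185, 3, 199) -> 0.9 1.6 22.1 turn -0.2
B origin [ 590.  -371.4] ang -158.2 L 74 grip@-12 [ 601.1 -366.9]
C origin [ 452.8 -356.2] ang -173.7 L 71 grip@-12 [ 464.7 -354.9]
```

Emit:
move_arm --commands "1 1.5 12 0 0 0 0.2; 1 1.5 22 0 0 0 0.2; 1 1.5 22 0 0 0 -0.3; 1 1.5 22 0 0 0 -1; 1 1.5 22 0 0 0 -1"

```text
t: 12.58
tcp_pos: [0.5914, -0.1849, 0.0024]
tool_rot: [-0.163, 0.987, -0.0, 0.0]
force: [0.8, 0.2, 1.5]
finger_gap: 0.001
gripper_force: 0.0
```

Emit:
move_arm --commands "0 0 0 0 0 0 -1; 0 0 0 0 0 0 -1; 0 0 0 0 0 0 -1; 0 0 0 0 0 0 -1; 0 0 0 0 0 0 -1"

```text
t: 13.2
tcp_pos: [0.5912, -0.1848, 0.0022]
tool_rot: [-0.163, 0.987, -0.0, 0.0]
force: [-0.0, -0.4, 0.5]
finger_gap: -0.002
gripper_force: 0.0
```

```bash
python3 -c "
from plan import *
plan((592.1,-185,100,199),(487.8,9.6,100,168.8),(487.8,9.6,9,168.8))
"
```

```text
t 13.2 at [ 591.2 -184.8    2.2] psi -161.2 tilt 0.01 gap -0.00 gf 0 F [-0.  -0.4  0.5] q [ -28.   46.   91.   -0.   44. -136.]
(592.1, -185, 100, 199) -> -0.8 -0.4 -97.8 turn -0.2
(487.8, 9.6, 100, 168.8) -> 35.3 218.0 -0.0 turn 30.2
(487.8, 9.6, 9, 168.8) -> 0.0 0.0 91.0 turn -0.0
```

```bash
python3 -c "
from vis import *
g=grab('side'); h=grab('top'); im=np.hstack([cv2.resize(a['image'][y:y+120,x:x+150],None,fx=2.6,fy=2.6) for a,x,y in((g,310,190),(h,340,140))])
cv2.imwrite('pics/c6.png',im[:,:,::-1])
"
```

```text
(no output)
```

View pics/c6.png

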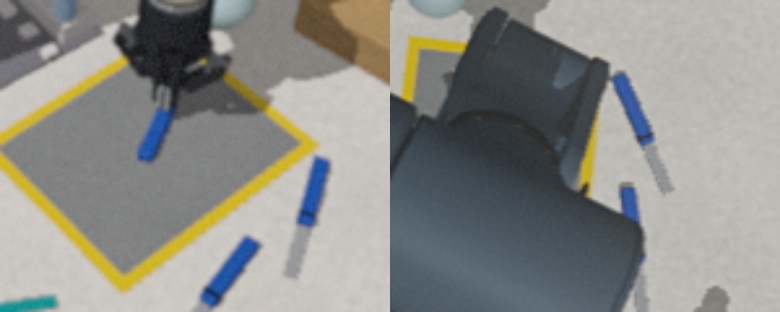

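Emit:
move_arm --commands "0 0 -40 0 0 0 -1; 0 0 -80 0 0 0 -1; 0 0 -80 0 0 0 0.2; 0 0 -80 0 0 0 0.2; 0 0 -80 0 0 0 0.2"

```text
t: 13.92
tcp_pos: [0.5901, -0.1842, 0.0808]
tool_rot: [-0.163, 0.987, 0.001, -0.001]
force: [0.3, 0.9, -0.2]
finger_gap: 0.597
gripper_force: 0.0
```

```bash
python3 -c "
from plan import *
from spat import *
plan()
h=grab('top'); spats(h,K); g=grab('side')
for c,st,p in blobs(mask(g,*BLUE),60,250):
    a=axis(plane(g,p,.012)[:,:2]*1000)
    print(np.round(c,1),st[4],np.round(a[0]),'ang %.1f L %.0f W %.0f'%a[1:])
im=np.hstack([cv2.resize(a['image'][y:y+120,x:x+150],None,fx=2.6,fy=2.6) for a,x,y in((g,310,190),(h,340,140))])
cv2.imwrite('pics/c7.png',im[:,:,::-1])
"
```

```text
t 13.9 at [ 590.1 -184.2   80.8] psi -161.2 tilt 0.17 gap 0.60 gf 0 F [ 0.3  0.9 -0.2] q [ -28.   39.   89.    0.   53. -136.]
B origin [ 586.2 -372.3] ang -160.1 L 66 grip@-12 [ 597.5 -368.2]
C origin [ 451.6 -356.1] ang -174.9 L 73 grip@-12 [ 463.6 -355. ]
[370.  239.7] 144 [ 569. -194.] ang -159.7 L 88 W 17
[430.2 263.6] 132 [ 615. -363.] ang -158.3 L 86 W 13
[397.8 294.2] 171 [ 480. -357.] ang -174.4 L 86 W 15
```

View pics/c7.png

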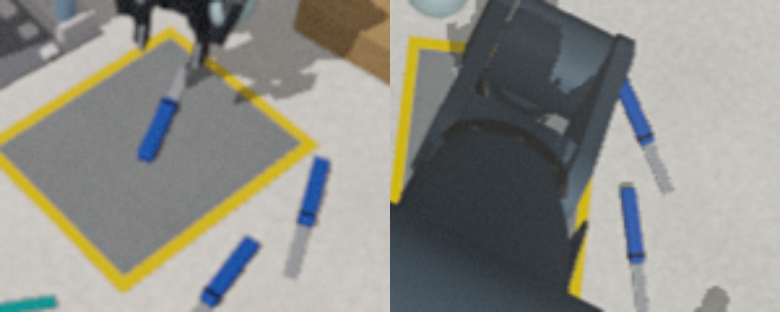

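```bash
python3 -c "
from vis import *
g=grab('side')
for z in(2,14,20,30,80): print(z,np.round(proj(g,np.array([590.5,-184.5,z])/1e3),1))
print(np.round(plane(g,(373.5,230.5),.002)*1e3),np.round(plane(g,(373.5,230.5),.016)*1e3), np.round(plane(g,(373.5,230.5),.025)*1e3))
im=cv2.resize(g['image'][170:260,330:450],None,fx=6.5,fy=6.5,interpolation=cv2.INTER_CUBIC)
a=cv2.imread('pics/c6.png')
cv2.imwrite('pics/c8.png',im[:,:,::-1])
"
```

```text
2 [372.1 235.3]
14 [372.4 232.6]
20 [372.5 231.3]
30 [372.8 229. ]
80 [374.2 217.3]
[[ 607. -176.    2.]] [[ 597. -183.   16.]] [[ 591. -187.   25.]]
```

View pics/c8.png

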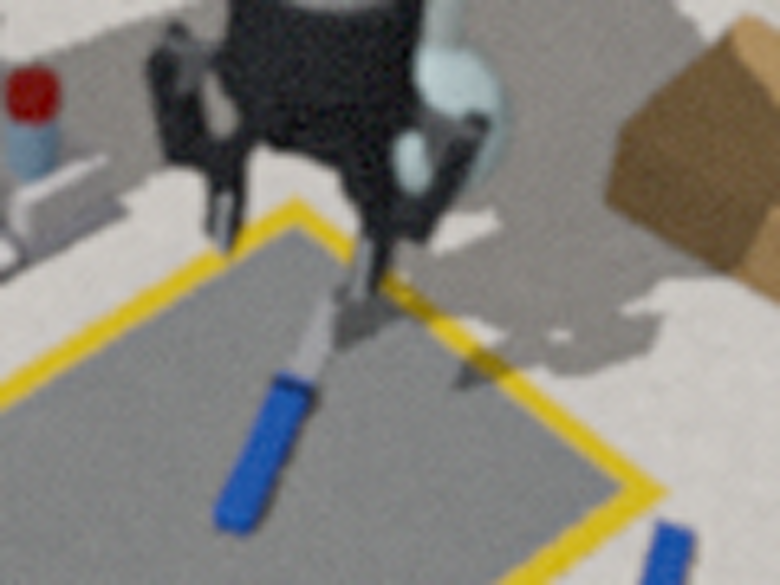

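The handle did not move, and the pads closed above it. In the side image the fingertips sit about 20 mm higher than the TCP reading says (crop tips (225,248) and (365,295) against a projected TCP row of 217). I'll go lower in small guarded steps and watch the force.

Emit:
move_arm --commands "0 1 30 0 0 0 0; 0 1 60 0 0 0 0; 0 1 75 0 0 0 0; 0 1 79 0 0 0 0; 0 1 79 0 0 0 0"

```text
t: 14.7
tcp_pos: [0.5913, -0.1841, 0.0035]
tool_rot: [-0.163, 0.987, -0.0, 0.0]
force: [1.1, 0.7, 0.4]
finger_gap: 0.496
gripper_force: 0.0
```

Emit:
move_arm --commands "0 0 2 0 0 0 0; 0 0 4 0 0 0 0; 0 0 6 0 0 0 0; 0 0 8 0 0 0 0; 0 0 8 0 0 0 0"

```text
t: 15.32
tcp_pos: [0.5907, -0.1838, -0.005]
tool_rot: [-0.163, 0.987, 0.0, -0.0]
force: [-1.4, -0.5, 0.3]
finger_gap: 0.498
gripper_force: 0.0
```

```bash
python3 -c "
from plan import *
from vis import *
plan()
g=grab('side')
for z in(-6,0,10,20): print(z,np.round(proj(g,np.array([590.5,-184.5,z])/1e3),1))
im=cv2.resize(g['image'][190:270,330:430],None,fx=7,fy=7,interpolation=cv2.INTER_CUBIC)
cv2.imwrite('pics/c9.png',im[:,:,::-1])
"
```

```text
t 15.3 at [ 590.7 -183.8   -5. ] psi -161.2 tilt 0.02 gap 0.50 gf 0 F [-1.4 -0.5  0.3] q [ -28.   46.   91.   -0.   43. -136.]
-6 [371.8 237. ]
0 [372.  235.7]
10 [372.3 233.5]
20 [372.5 231.3]
```

View pics/c9.png

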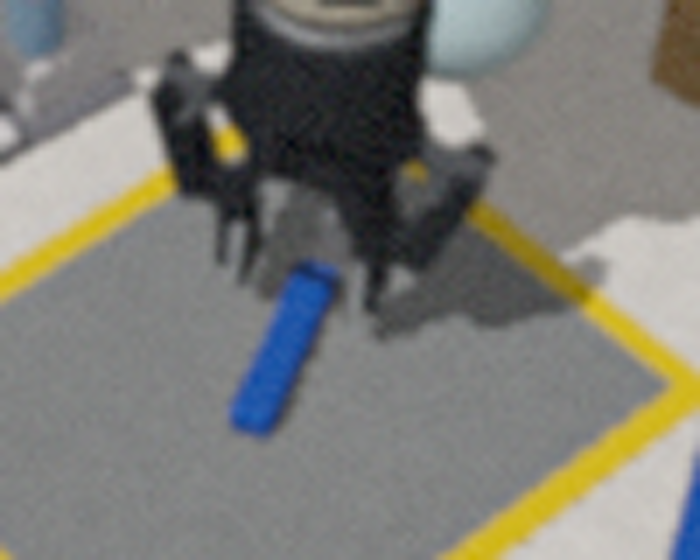

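The TCP reads -5 mm with no contact force, and the tips at (240,280) and (372,310) still work out about 16 mm up. That confirms a z offset of about 20 mm in the reading, so I go a guarded 12 mm lower and close.

Emit:
move_arm --commands "0 0 3 0 0 0 0; 0 0 6 0 0 0 0; 0 0 8 0 0 0 0; 0 0 10 0 0 0 0; 0 0 11 0 0 0 0"

```text
t: 16.0
tcp_pos: [0.5908, -0.1838, -0.016]
tool_rot: [-0.163, 0.987, 0.0, -0.0]
force: [-1.3, -0.6, -0.6]
finger_gap: 0.501
gripper_force: 0.0
```

Emit:
move_arm --commands "0 0 0 0 0 0 -1; 0 0 0 0 0 0 -1; 0 0 0 0 0 0 -1; 0 0 0 0 0 0 -1; 0 0 0 0 0 0 -1"

```text
t: 16.62
tcp_pos: [0.5911, -0.184, -0.0156]
tool_rot: [-0.163, 0.987, -0.0, 0.0]
force: [0.2, -0.6, 1.9]
finger_gap: 0.186
gripper_force: 39.3
```

Emit:
move_arm --commands "0 0 -30 0 0 0 -1; 0 0 -80 0 0 0 -1; 5 35 -110 0 0 8 -1; 14 85 -110 0 0 18 -1; 22 135 -110 0 0 28 -1"

```text
t: 17.25
tcp_pos: [0.5258, -0.0622, 0.0947]
tool_rot: [0.084, 0.997, -0.0, 0.0]
force: [0.7, 0.2, -0.1]
finger_gap: 0.188
gripper_force: 39.2
```

Emit:
move_arm --commands "-10 25 0 0 0 2.2 -1; -10 50 0 0 0 2.2 -1; -10 60 0 0 0 2.2 -1; -10 60 0 0 0 2.2 -1; -10 60 0 0 0 2.2 -1"

```text
t: 17.88
tcp_pos: [0.5459, -0.0063, 0.0941]
tool_rot: [0.1, 0.995, -0.0, -0.0]
force: [-0.1, -0.3, -0.7]
finger_gap: 0.187
gripper_force: 39.2
```

```bash
python3 -c "
from plan import *
from vis import *
plan((487.8,9.6,30,168.8),(487.8,9.6,-9,168.8))
g=grab('side')
for c,st,p in blobs(mask(g,*BLUE),60,250):
    a=axis(plane(g,p,.125)[:,:2]*1000)
    print(np.round(c,1),st[4],np.round(a[0]),'ang %.1f L %.0f W %.0f'%a[1:])
h=grab('top')
for c,st,p in blobs(mask(h,*BLUE),60,250):
    a=axis(plane(h,p,.125)[:,:2]*1000)
    print(np.round(c,1),st[4],np.round(a[0]),'ang %.1f L %.0f W %.0f'%a[1:])
"
```

```text
t 17.9 at [545.9  -6.3  94.1] psi 168.6 tilt 0.02 gap 0.19 gf 39 F [-0.1 -0.3 -0.7] q [-12.  33.  99.  -0.  47. -91.]
(487.8, 9.6, 30, 168.8) -> 60.1 4.1 64.1 turn -0.2
(487.8, 9.6, -9, 168.8) -> 0.0 0.0 39.0 turn -0.0
[306.3 190. ] 116 [508.  -6.] ang 174.7 L 62 W 24
[430.1 263.7] 132 [ 534. -394.] ang -158.5 L 75 W 12
[397.8 294.2] 170 [ 414. -388.] ang -174.6 L 75 W 13
[432.3 180.1] 112 [ 603. -327.] ang -158.0 L 67 W 13
[432.5 224.7] 110 [ 480. -322.] ang -174.9 L 66 W 12
```

Emit:
move_arm --commands "30 2 0 0 0 0 -1; 60 4 0 0 0 0 -1; 60 4 40 0 0 0 -1; 60 4 78 0 0 0 -1; 60 4 80 0 0 0 -1"

```text
t: 18.6
tcp_pos: [0.4861, 0.01, 0.0124]
tool_rot: [0.1, 0.995, 0.0, -0.003]
force: [-0.4, -0.2, -0.0]
finger_gap: 0.193
gripper_force: 39.2
```

```bash
python3 -c "
from plan import *
from spat import *
plan((487.8,9.6,-9,168.8))
g=grab('side')
for c,st,p in blobs(mask(g,*BLUE),30,250):
    a=axis(plane(g,p,.040)[:,:2]*1000)
    print(np.round(c,1),st[4],np.round(a[0]),'ang %.1f L %.0f W %.0f'%a[1:])
print('handle mid expected',tray((541,72.5,-11.2),-28-31,-72),'ang 168.8')
spats(grab('top'),K)
"
```

```text
t 18.6 at [486.1  10.   12.4] psi 168.5 tilt 0.31 gap 0.19 gf 39 F [-0.4 -0.2 -0. ] q [-12.  39. 110.  -0.  31. -91.]
(487.8, 9.6, -9, 168.8) -> -1.7 -0.0 21.4 turn -0.3
[400.8 153.2] 45 [906. -49.] ang -149.6 L 38 W 20
[288.9 218. ] 104 [451.  13.] ang 174.4 L 59 W 24
[430.2 263.7] 133 [ 595. -371.] ang -158.5 L 83 W 13
[397.7 294.3] 172 [ 463. -365.] ang -174.6 L 83 W 15
[634.6 396.5] 52 [ 598. -855.] ang 153.1 L 22 W 15
handle mid expected (np.float64(469.1), np.float64(13.3)) ang 168.8
B origin [ 590.1 -371.5] ang -158.3 L 74 grip@-12 [ 601.2 -367.1]
C origin [ 452.8 -356.2] ang -174.5 L 71 grip@-12 [ 464.8 -355. ]
```

Emit:
move_arm --commands "-1.5 0 6 0 0 0 -1; -1.5 0 12 0 0 0 -1; -1.5 0 17 0 0 0 -1; -1.5 0 20 0 0 0 -1; -1.5 0 21 0 0 0 -1"

```text
t: 19.32
tcp_pos: [0.4893, 0.01, -0.007]
tool_rot: [0.099, 0.995, 0.0, -0.0]
force: [1.3, 0.6, -0.4]
finger_gap: 0.191
gripper_force: 39.2
```

Emit:
move_arm --commands "0 0 0 0 0 0 -1; 0 0 0 0 0 0 -0.4; 0 0 0 0 0 0 -0.2; 0 0 0 0 0 0 -0.2; 0 0 0 0 0 0 -0.2"

```text
t: 19.95
tcp_pos: [0.4895, 0.0099, -0.0067]
tool_rot: [0.099, 0.995, -0.0, 0.0]
force: [-1.2, -0.5, 0.8]
finger_gap: 0.398
gripper_force: 0.0
```

Emit:
move_arm --commands "0 0 -25 0 0 0 -0.2; 0 0 -70 0 0 0 -0.2; 0 0 -120 0 0 0 0; 0 -40 -120 0 0 10 0; 0 -80 -120 0 0 20 0"

```text
t: 20.58
tcp_pos: [0.4739, -0.0691, 0.1143]
tool_rot: [0.272, 0.962, -0.0, 0.001]
force: [0.6, -0.1, -0.6]
finger_gap: 0.502
gripper_force: 0.0
```

```bash
python3 -c "
from plan import *
from spat import *
T=(541,72.5,-11.2)
plan((601.2,-367.1,80,21.8),(601.2,-367.1,-16,21.8))
g=grab('side'); h=grab('top')
for d in (g,h):
  for c,st,p in blobs(mask(d,*BLUE),60,250):
    a=axis(plane(d,p,.019)[:,:2]*1000)
    print(np.round(c,1),st[4],np.round(a[0]),'ang %.1f L %.0f W %.0f'%a[1:])
print(tray(T,-59,-72))
spats(h,K)
"
```

```text
t 20.6 at [473.9 -69.1 114.3] psi 148.4 tilt 0.14 gap 0.50 gf 0 F [ 0.6 -0.1 -0.6] q [-22.  28. 108.  -0.  44. -80.]
(601.2, -367.1, 80, 21.8) -> -264.6 -187.1 34.3 turn 126.6
(601.2, -367.1, -16, 21.8) -> 0.0 0.0 96.0 turn -0.0
[294.6 220.4] 152 [466.   9.] ang 169.9 L 85 W 22
[430.2 263.6] 133 [ 610. -365.] ang -158.4 L 85 W 13
[397.7 294.2] 171 [ 475. -359.] ang -174.7 L 85 W 15
[432.3 180.1] 114 [ 623. -356.] ang -158.1 L 73 W 14
[432.5 224.6] 111 [ 488. -351.] ang -174.8 L 72 W 13
(np.float64(469.1), np.float64(13.3))
B origin [ 590.1 -371.5] ang -158.1 L 74 grip@-12 [ 601.2 -367. ]
C origin [ 451.9 -356.1] ang -174.8 L 72 grip@-12 [ 463.9 -355. ]
```

Emit:
move_arm --commands "-50 -35 0 0 0 10.6 0; -105 -74 0 0 0 21.2 0; -160 -113 0 0 0 31.8 0; -215 -152 0 0 0 42.4 0; -265 -187 0 0 0 53 0"

```text
t: 21.3
tcp_pos: [0.5978, -0.3547, 0.1127]
tool_rot: [0.673, 0.739, 0.0, -0.001]
force: [0.6, 0.6, 0.0]
finger_gap: 0.497
gripper_force: 0.0
```

Emit:
move_arm --commands "0 0 0 0 0 10.6 0; 0 0 0 0 0 21.2 0; 0 0 0 0 0 31.8 0; 0 0 0 0 0 42.4 0; 0 0 0 0 0 53 0"

```text
t: 21.92
tcp_pos: [0.5971, -0.3527, 0.1126]
tool_rot: [0.932, 0.361, -0.0, -0.001]
force: [-0.8, -0.1, -0.2]
finger_gap: 0.503
gripper_force: 0.0
```

Emit:
move_arm --commands "0 0 0 0 0 10.6 0; 0 0 30 0 0 20.6 0; 0 0 60 0 0 20.6 0; 0 0 80 0 0 20.6 0; 0 0 80 0 0 20.6 0"

```text
t: 22.55
tcp_pos: [0.596, -0.3524, 0.031]
tool_rot: [0.982, 0.191, -0.001, -0.002]
force: [0.2, 0.4, -0.2]
finger_gap: 0.502
gripper_force: 0.0
```

```bash
python3 -c "
from plan import *
from spat import *
plan((600,-367.5,-16,21.8))
h=grab('top'); spats(h,K); g=grab('side')
for c,st,p in blobs(mask(g,*BLUE),60,250):
    a=axis(plane(g,p,.012)[:,:2]*1000)
    print(np.round(c,1),st[4],np.round(a[0]),'ang %.1f L %.0f W %.0f'%a[1:])
"
```

```text
t 22.6 at [ 596.  -352.4   31. ] psi 22.1 tilt 0.26 gap 0.50 gf 0 F [ 0.2  0.4 -0.2] q [-40.  47.  78.   0.  55.  28.]
(600, -367.5, -16, 21.8) -> -2.0 15.5 47.0 turn 0.3
[294.1 220.8] 162 [469.  13.] ang 170.6 L 88 W 23
[430.1 263.4] 134 [ 615. -363.] ang -157.8 L 86 W 14
[397.8 294.1] 170 [ 479. -357.] ang -174.6 L 86 W 14
```

Emit:
move_arm --commands "-2 15.5 0 0 0 0 0; -2 15.5 5 0 0 0 0; -2 15.5 25 0 0 0 0; -2 15.5 40 0 0 0 0; -2 15.5 46 0 0 0 0"

```text
t: 23.28
tcp_pos: [0.5997, -0.3678, -0.0153]
tool_rot: [0.982, 0.191, -0.001, -0.002]
force: [0.0, 0.6, 0.3]
finger_gap: 0.5
gripper_force: 0.0
```

Emit:
move_arm --commands "0 0 0 0 0 0 0; 0 0 0 0 0 0 -1; 0 0 0 0 0 0 -1; 0 0 0 0 0 0 -1; 0 0 0 0 0 0 -1"

```text
t: 23.9
tcp_pos: [0.6016, -0.3694, -0.012]
tool_rot: [0.982, 0.191, 0.0, 0.001]
force: [-0.4, -0.3, 3.0]
finger_gap: 0.163
gripper_force: 39.8
```

```bash
python3 -c "
from plan import *
T=(541,72.5,-11.2); a=tray(T,-40,28); b=tray(T,-40,-28); print(a,b)
plan((600,-367.5,100,21.8),(*b,100,168.8),(*b,-8,168.8))
"
```

```text
(np.float64(507.2), np.float64(107.7)) (np.float64(496.3), np.float64(52.8))
t 23.9 at [ 601.6 -369.4  -12. ] psi 22.0 tilt 0.09 gap 0.16 gf 40 F [-0.4 -0.3  3. ] q [-41.  51.  77.   0.  52.  27.]
(600, -367.5, 100, 21.8) -> -0.8 -2.4 -112.0 turn 0.2
(np.float64(496.3), np.float64(52.8), 100, 168.8) -> 59.8 -428.8 -0.0 turn -147.0
(np.float64(496.3), np.float64(52.8), -8, 168.8) -> 0.0 0.0 108.0 turn -0.0
```

Emit:
move_arm --commands "0 0 -30 0 0 0 -1; 0 0 -70 0 0 0 -1; 0 0 -110 0 0 -10 -1; 8 -40 -112 0 0 -20 -1; 16 -80 -112 0 0 -30 -1"

```text
t: 24.52
tcp_pos: [0.5858, -0.2887, 0.1001]
tool_rot: [0.898, 0.44, 0.0, 0.001]
force: [0.8, 0.6, -1.4]
finger_gap: 0.165
gripper_force: 39.0
```

```bash
python3 -c "
from plan import *
plan((507,107.7,100,168.8))
from vis import *
g=grab('side')
for c,st,p in blobs(mask(g,*BLUE),60,250):
    a=axis(plane(g,p,.125)[:,:2]*1000)
    print(np.round(c,1),st[4],np.round(a[0]),'ang %.1f L %.0f W %.0f'%a[1:])
"
```

```text
t 24.5 at [ 585.8 -288.7  100.1] psi 52.3 tilt 0.10 gap 0.17 gf 39 F [ 0.8  0.6 -1.4] q [-36.  39.  83.   0.  58.   2.]
(507, 107.7, 100, 168.8) -> 265.2 -304.9 0.1 turn -116.5
[294.5 220.4] 155 [405. -62.] ang 169.6 L 77 W 20
[397.7 294.2] 170 [ 414. -388.] ang -174.7 L 75 W 13
```

Emit:
move_arm --commands "35 -40 0 0 0 -10.5 -1; 70 -80 0 0 0 -21 -1; 105 -120 0 0 0 -31.5 -1; 140 -160 0 0 0 -42 -1; 170 -195 0 0 0 -52.5 -1"

```text
t: 25.2
tcp_pos: [0.5361, -0.0331, 0.0992]
tool_rot: [0.61, 0.793, -0.0, -0.0]
force: [-0.2, 0.2, -0.4]
finger_gap: 0.163
gripper_force: 39.1
```

```bash
python3 -c "
from plan import *
plan((507,107.7,100,168.8))
from vis import *
for n in('side','top'):
  g=grab(n,'pics/%s11.png'%n)
  for c,st,p in blobs(mask(g,*BLUE),25,250):
    a=axis(plane(g,p,.125)[:,:2]*1000)
    print(np.round(c,1),st[4],np.round(a[0]),'ang %.1f L %.0f W %.0f'%a[1:])
"
```

```text
t 25.2 at [536.1 -33.1  99.2] psi 104.8 tilt 0.03 gap 0.16 gf 39 F [-0.2  0.2 -0.4] q [-15.  32. 100.   0.  47. -30.]
(507, 107.7, 100, 168.8) -> 143.6 7.9 -0.8 turn -64.0
[347.1 121.4] 27 [829. 126.] ang -142.4 L 29 W 14
[400.7 153.2] 40 [ 816. -102.] ang -154.8 L 35 W 17
[308.9 186.9] 104 [521.  -8.] ang -87.9 L 64 W 26
[325.  193.5] 28 [534. -52.] ang -148.6 L 23 W 15
[294.3 220.4] 156 [406. -62.] ang 170.1 L 75 W 20
[397.7 294.2] 171 [ 414. -388.] ang -174.7 L 75 W 13
[634.4 396.4] 54 [ 536. -833.] ang 158.3 L 20 W 13
[362.9 117.1] 44 [ 786. -140.] ang -178.0 L 23 W 17
[309.  209.7] 40 [526.  15.] ang -101.3 L 34 W 13
[432.5 224.6] 109 [ 481. -322.] ang -174.7 L 64 W 12
```

Emit:
move_arm --commands "30 2 0 0 0 -10.5 -1; 60 4 0 0 0 -21 -1; 90 6 0 0 0 -31.5 -1; 120 8 0 0 0 -42 -1; 144 8 0 0 0 -52.5 -1"

```text
t: 25.92
tcp_pos: [0.5091, 0.1068, 0.0992]
tool_rot: [0.197, 0.98, -0.0, 0.0]
force: [-0.0, -0.4, 0.1]
finger_gap: 0.164
gripper_force: 39.1
```

Emit:
move_arm --commands "0 0 0 0 0 -10.5 -1; 0 0 0 0 0 -11.5 -1; 0 0 0 0 0 -11.5 -1; 0 0 30 0 0 -11.5 -1; 0 0 60 0 0 -11.5 -1"

```text
t: 26.55
tcp_pos: [0.5096, 0.1058, 0.039]
tool_rot: [0.102, 0.995, 0.0, 0.001]
force: [-0.2, 0.2, -0.5]
finger_gap: 0.163
gripper_force: 39.1
```

```bash
python3 -c "
from plan import *
plan((507.2,107.7,10,168.8),(507.2,107.7,-8,168.8))
from vis import *
for n in('side','top'):
  g=grab(n,'pics/%s12.png'%n)
  for c,st,p in blobs(mask(g,*BLUE),25,250):
    a=axis(plane(g,p,.07)[:,:2]*1000)
    print(np.round(c,1),st[4],np.round(a[0]),'ang %.1f L %.0f W %.0f'%a[1:])
print(tray((541,72.5,-11.2),-59,28))
"
```

```text
t 26.6 at [509.6 105.8  39. ] psi 168.3 tilt 0.12 gap 0.16 gf 39 F [-0.2  0.2 -0.5] q [ -1.  37. 105.  -0.  38. -79.]
(507.2, 107.7, 10, 168.8) -> 2.7 1.3 29.0 turn -0.5
(507.2, 107.7, -8, 168.8) -> 0.0 0.0 18.0 turn -0.0
[347.1 121.4] 27 [889. 176.] ang -142.4 L 31 W 15
[400.9 153. ] 41 [876. -67.] ang -152.0 L 34 W 19
[272.4 192.6] 110 [475. 101.] ang 164.5 L 71 W 26
[294.4 220.4] 154 [437. -25.] ang 169.8 L 80 W 21
[397.7 294.3] 173 [ 446. -373.] ang -174.6 L 80 W 15
[634.7 396.5] 53 [ 576. -847.] ang 154.2 L 21 W 14
[362.5 117.1] 49 [ 804. -144.] ang 155.2 L 25 W 20
[432.5 224.6] 109 [ 485. -337.] ang -174.7 L 67 W 13
[310.  232.8] 129 [464.  13.] ang 169.2 L 73 W 15
(np.float64(488.6), np.float64(111.4))
```

Emit:
move_arm --commands "2.5 1.5 12 0 0 -0.5 -1; 2.5 1.5 24 0 0 -0.5 -1; 2.5 1.5 34 0 0 -0.5 -1; 2.5 1.5 41 0 0 -0.5 -1; 2.5 1.5 44 0 0 -0.5 -1"

```text
t: 27.28
tcp_pos: [0.5063, 0.1085, -0.0052]
tool_rot: [0.096, 0.995, -0.0, -0.0]
force: [0.2, 0.7, 0.3]
finger_gap: 0.164
gripper_force: 39.1
```

Emit:
move_arm --commands "0 0 0 0 0 0 -1; 0 0 0 0 0 0 -0.4; 0 0 0 0 0 0 -0.3; 0 0 0 0 0 0 -0.3; 0 0 0 0 0 0 -0.3"

```text
t: 27.9
tcp_pos: [0.5065, 0.1085, -0.0047]
tool_rot: [0.096, 0.995, 0.0, 0.0]
force: [-0.6, 0.3, -2.0]
finger_gap: 0.353
gripper_force: 0.0
```

Emit:
move_arm --commands "0 0 -25 0 0 0 -0.3; 0 0 -70 0 0 0 -0.3; 0 0 -115 0 0 5 0; 0 -40 -115 0 0 15 0; 0 -90 -115 0 0 25 0"

```text
t: 28.52
tcp_pos: [0.4898, 0.0198, 0.1112]
tool_rot: [0.31, 0.951, 0.0, 0.001]
force: [0.4, -1.0, -0.7]
finger_gap: 0.499
gripper_force: 0.0
```

```bash
python3 -c "
from plan import *
from spat import *
T=(541,72.5,-11.2)
plan((464,-355.3,100,5.2))
g=grab('side','pics/s13.png'); h=grab('top')
for d in (g,h):
  for c,st,p in blobs(mask(d,*BLUE),60,250):
    a=axis(plane(d,p,.019)[:,:2]*1000)
    print(np.round(c,1),st[4],np.round(a[0]),'ang %.1f L %.0f W %.0f'%a[1:])
print(tray(T,-59,28),tray(T,-59,-72))
spats(h,K)
im=np.hstack([cv2.resize(a['image'][y:y+110,x:x+130],None,fx=3,fy=3) for a,x,y in((g,240,150),(h,230,150))])
cv2.imwrite('pics/c13.png',im[:,:,::-1])
"
```

```text
t 28.5 at [489.8  19.8 111.2] psi 143.8 tilt 0.17 gap 0.50 gf 0 F [ 0.4 -1.  -0.7] q [-11.  28. 107.  -0.  45. -65.]
(464, -355.3, 100, 5.2) -> -200.5 -318.1 11.2 turn 138.6
[275.8 201.4] 144 [481. 107.] ang 170.2 L 86 W 24
[294.3 220.4] 152 [466.   9.] ang 170.5 L 85 W 22
[397.8 294.1] 172 [ 476. -359.] ang -174.8 L 86 W 15
[432.5 224.7] 110 [ 488. -351.] ang -174.9 L 72 W 13
(np.float64(488.6), np.float64(111.4)) (np.float64(469.1), np.float64(13.3))
C origin [ 451.7 -356. ] ang -174.9 L 73 grip@-12 [ 463.7 -355. ]
```

View pics/c13.png

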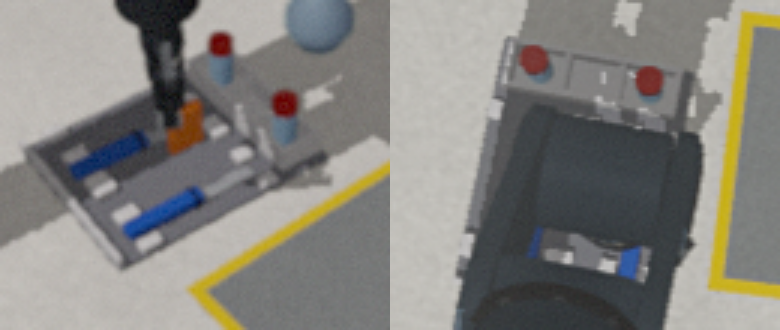

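The picture shows both spatulas lying in their lanes with the blades towards the pockets, and both vials upright. Now spatula C.

Emit:
move_arm --commands "-25 -40 0 0 0 10 0; -55 -87 0 0 0 20 0; -85 -135 0 0 0 30 0; -115 -182 0 0 0 40 0; -145 -230 0 0 0 50 0"

```text
t: 29.25
tcp_pos: [0.4715, -0.2523, 0.1102]
tool_rot: [0.684, 0.73, 0.0, -0.0]
force: [0.7, -0.1, -0.7]
finger_gap: 0.499
gripper_force: 0.0
```

```bash
python3 -c "
from plan import *
plan((464,-355.3,100,5.2))"
```

```text
t 29.2 at [ 471.5 -252.3  110.2] psi 93.8 tilt 0.03 gap 0.50 gf 0 F [ 0.7 -0.1 -0.7] q [-40.  31. 100.   0.  49. -44.]
(464, -355.3, 100, 5.2) -> -102.3 -14.2 10.2 turn 88.6
```

Emit:
move_arm --commands "-25 -3 0 0 0 10 0; -50 -7 0 0 0 20 0; -75 -10 0 0 0 30 0; -100 -14 0 0 0 40 0; -102 -14 0 0 0 50 0"

```text
t: 29.88
tcp_pos: [0.465, -0.3555, 0.1101]
tool_rot: [0.928, 0.372, 0.0, 0.001]
force: [0.7, 0.5, 0.1]
finger_gap: 0.5
gripper_force: 0.0
```

Emit:
move_arm --commands "0 0 0 0 0 10 0; 0 0 0 0 0 20 0; 0 0 0 0 0 30 0; 0 0 30 0 0 38.6 0; 0 0 70 0 0 38.6 0"

```text
t: 30.5
tcp_pos: [0.4659, -0.3542, 0.0404]
tool_rot: [0.999, 0.048, 0.001, 0.001]
force: [0.0, 0.8, -0.1]
finger_gap: 0.498
gripper_force: 0.0
```

```bash
python3 -c "
from plan import *
from spat import *
plan((464,-355.3,-16,5.2))
g=grab('side')
for c,st,p in blobs(mask(g,*BLUE),60,250):
    a=axis(plane(g,p,.012)[:,:2]*1000)
    print(np.round(c,1),st[4],np.round(a[0]),'ang %.1f L %.0f W %.0f'%a[1:])
spats(grab('top'),K)
"
```

```text
t 30.5 at [ 465.9 -354.2   40.4] psi 5.4 tilt 0.20 gap 0.50 gf 0 F [ 0.   0.8 -0.1] q [-48.  40.  95.   0.  44.  36.]
(464, -355.3, -16, 5.2) -> -2.0 0.9 56.4 turn 0.2
[276.1 201.2] 133 [486. 112.] ang 170.1 L 85 W 21
[294.4 220.6] 163 [469.  13.] ang 171.1 L 87 W 24
[396.2 295.6] 142 [ 479. -356.] ang -170.7 L 86 W 16
```

Emit:
move_arm --commands "-2 1 15 0 0 0 0; -2 1 30 0 0 0 0; -2 1 44 0 0 0 0; -2 1 52 0 0 0 0; -2 1 55.5 0 0 0 0"

```text
t: 31.22
tcp_pos: [0.4626, -0.355, -0.0158]
tool_rot: [0.999, 0.047, -0.0, -0.0]
force: [0.4, -0.3, -0.3]
finger_gap: 0.501
gripper_force: 0.0
```

Emit:
move_arm --commands "0 0 0 0 0 0 0; 0 0 0 0 0 0 -1; 0 0 0 0 0 0 -1; 0 0 0 0 0 0 -1; 0 0 0 0 0 0 -1"

```text
t: 31.85
tcp_pos: [0.463, -0.3555, -0.0147]
tool_rot: [0.999, 0.047, 0.0, 0.0]
force: [0.2, -0.5, 4.4]
finger_gap: 0.188
gripper_force: 39.4
```

Emit:
move_arm --commands "0 0 -30 0 0 0 -1; 0 0 -70 0 0 0 -1; 0 0 -110 0 0 -10 -1; 10 -40 -115 0 0 -20 -1; 20 -80 -115 0 0 -30 -1"

```text
t: 32.48
tcp_pos: [0.4753, -0.2733, 0.1004]
tool_rot: [0.952, 0.306, 0.0, 0.001]
force: [-0.3, 0.7, -0.9]
finger_gap: 0.187
gripper_force: 39.1
```

```bash
python3 -c "
from plan import *
plan((515.7,150.9,100,168.8))
from vis import *
for n in('side','top'):
  g=grab(n)
  for c,st,p in blobs(mask(g,*BLUE),40,250):
    a=axis(plane(g,p,.12)[:,:2]*1000)
    print(np.round(c,1),st[4],np.round(a[0]),'ang %.1f L %.0f W %.0f'%a[1:])
"
```

```text
t 32.5 at [ 475.3 -273.3  100.4] psi 35.6 tilt 0.10 gap 0.19 gf 39 F [-0.3  0.7 -0.9] q [-42.  33.  99.   0.  48.  13.]
(515.7, 150.9, 100, 168.8) -> 280.1 -321.1 0.4 turn -133.2
[276.5 201.2] 137 [422.  27.] ang 170.2 L 77 W 20
[294.3 220.6] 159 [408. -59.] ang 170.5 L 77 W 20
[374.9 245.6] 155 [ 489. -263.] ang -144.7 L 80 W 16
[634.8 396.3] 52 [ 540. -834.] ang 155.4 L 20 W 13
[282.6 112.8] 43 [803.  88.] ang -166.1 L 22 W 18
[401.5 213.8] 75 [ 511. -241.] ang -144.7 L 37 W 16
[277.5 221.9] 57 [487. 101.] ang 161.2 L 49 W 12
[310.9 227.1] 63 [474.   9.] ang 163.9 L 41 W 14
```

Emit:
move_arm --commands "33 -38 0 0 0 -10.5 -1; 68 -78 0 0 0 -21 -1; 103 -118 0 0 0 -31.5 -1; 138 -158 0 0 0 -42 -1; 173 -198 0 0 0 -52.5 -1"

```text
t: 33.2
tcp_pos: [0.5017, -0.011, 0.0994]
tool_rot: [0.718, 0.696, 0.0, 0.0]
force: [0.9, -1.0, -0.9]
finger_gap: 0.194
gripper_force: 39.2
```

```bash
python3 -c "
from plan import *
plan((515.7,150.9,100,168.8))"
```

```text
t 33.2 at [501.7 -11.   99.4] psi 88.1 tilt 0.02 gap 0.19 gf 39 F [ 0.9 -1.  -0.9] q [-14.  30. 105.  -0.  44. -12.]
(515.7, 150.9, 100, 168.8) -> 162.2 8.8 -0.6 turn -80.7
```

Emit:
move_arm --commands "32 2 0 0 0 -10.5 -1; 65 4 0 0 0 -21 -1; 100 5 0 0 0 -31.5 -1; 135 7 0 0 0 -42 -1; 162 9 0 0 0 -52.5 -1"

```text
t: 33.83
tcp_pos: [0.5165, 0.1505, 0.0993]
tool_rot: [0.336, 0.942, -0.0, -0.0]
force: [0.3, -0.4, 0.1]
finger_gap: 0.189
gripper_force: 39.2
```

Emit:
move_arm --commands "0 0 0 0 0 -10.5 -1; 0 0 0 0 0 -21 -1; 0 0 0 0 0 -28 -1; 0 0 30 0 0 -28 -1; 0 0 60 0 0 -28 -1"

```text
t: 34.45
tcp_pos: [0.5171, 0.1492, 0.0391]
tool_rot: [0.102, 0.995, 0.0, 0.001]
force: [-0.7, -0.5, -0.2]
finger_gap: 0.189
gripper_force: 39.2
```

```bash
python3 -c "
from plan import *
plan((515.7,150.9,-8,168.8))"
```

```text
t 34.5 at [517.1 149.2  39.1] psi 168.3 tilt 0.09 gap 0.19 gf 39 F [-0.7 -0.5 -0.2] q [  4.  38. 102.  -0.  40. -74.]
(515.7, 150.9, -8, 168.8) -> 1.7 1.4 47.1 turn -0.5
```

Emit:
move_arm --commands "1.5 1.5 14 0 0 -0.5 -1; 1.5 1.5 26 0 0 -0.5 -1; 1.5 1.5 37 0 0 -0.5 -1; 1.5 1.5 43 0 0 -0.5 -1; 1.5 1.5 46.5 0 0 -0.5 -1"

```text
t: 35.08
tcp_pos: [0.5153, 0.1514, -0.0069]
tool_rot: [0.097, 0.995, 0.0, 0.0]
force: [0.3, -1.2, -0.8]
finger_gap: 0.187
gripper_force: 39.2
```

Emit:
move_arm --commands "0 0 0 0 0 0 -1; 0 0 0 0 0 0 -0.4; 0 0 0 0 0 0 -0.35; 0 0 0 0 0 0 -0.35; 0 0 0 0 0 0 -0.35"

```text
t: 35.7
tcp_pos: [0.5151, 0.1514, -0.0067]
tool_rot: [0.097, 0.995, 0.0, 0.0]
force: [0.2, 0.4, -0.4]
finger_gap: 0.326
gripper_force: 0.0
```

Emit:
move_arm --commands "0 0 -25 0 0 0 -0.35; 0 0 -70 0 0 0 -0.35; 0 0 -120 0 0 0 0; 0 50 -140 0 0 0 0; 0 110 -140 0 0 0 0"

```text
t: 36.33
tcp_pos: [0.5383, 0.26, 0.1361]
tool_rot: [0.098, 0.995, 0.001, 0.003]
force: [2.3, -0.6, -0.3]
finger_gap: 0.501
gripper_force: 0.0
```

Emit:
move_arm --commands "10 60 0 0 0 0 0; 20 120 0 0 0 0 0; 30 150 0 0 0 0 0; 30 150 0 0 0 0 0; 30 150 0 0 0 0 0"

```text
t: 36.95
tcp_pos: [0.5352, 0.4115, 0.1328]
tool_rot: [0.097, 0.995, -0.001, -0.0]
force: [0.0, -1.2, -0.8]
finger_gap: 0.502
gripper_force: 0.0
```

```bash
python3 -c "
from plan import *
from spat import *
T=(541,72.5,-11.2)
plan()
g=grab('side'); h=grab('top'); np.savez('top2.npz',**h); np.savez('side2.npz',**g)
for d in (g,h):
  for c,st,p in blobs(mask(d,*BLUE),60,250):
    a=axis(plane(d,p,.019)[:,:2]*1000)
    print(np.round(c,1),st[4],np.round(a[0]),'ang %.1f L %.0f W %.0f'%a[1:])
print([tray(T,-59,y) for y in(72,28,-72)])
m=mask(h,(0,130,60),(6,255,255))|mask(h,(172,130,60),(180,255,255))
for c,st,p in blobs(m,15,150): print(np.round(c,1),st[4], np.round(plane(h,c,.068)[0]*1e3))
print(tray(T,100,56.7),tray(T,100,-56.7))
R=np.zeros((400,640),np.uint8); cv2.fillPoly(R,[np.array([(266,155),(334,166),(319,256),(250,246)])],255)
m=mask(h,(0,0,120),(180,45,255))&R
for c,st,p in blobs(m,25,120):
    P=plane(h,p,.016)[:,:2]*1000; q,wh,an=cv2.minAreaRect(P.astype(np.float32)); print('white',np.round(c,1),st[4],np.round(q,1),np.round(wh))
for d in(g,h):
  for c,st,p in blobs(mask(d,*ORG),20,200): print('org',np.round(c,1),st[4],np.round(axis(plane(d,p,.062)[:,:2]*1000)[0],1))
im=np.hstack([cv2.resize(a['image'][y:y+110,x:x+130],None,fx=3,fy=3) for a,x,y in((g,240,150),(h,230,150))])
cv2.imwrite('pics/c14.png',im[:,:,::-1])
"
```

```text
t 37.0 at [535.2 411.5 132.8] psi 168.9 tilt 0.09 gap 0.50 gf 0 F [ 0.  -1.2 -0.8] q [ 28.  39.  78.  -0.  63. -51.]
[269.1 192.9] 134 [491. 150.] ang 170.1 L 86 W 23
[275.9 201.1] 136 [482. 108.] ang 169.7 L 84 W 22
[294.3 220.5] 155 [466.   9.] ang 170.0 L 85 W 22
[263.4 223.1] 120 [492. 155.] ang 171.9 L 75 W 18
[277.2 227. ] 137 [484. 113.] ang 168.5 L 75 W 16
[310.  232.8] 127 [467.  15.] ang 169.2 L 75 W 15
[(np.float64(497.1), np.float64(154.6)), (np.float64(488.6), np.float64(111.4)), (np.float64(469.1), np.float64(13.3))]
[277.7 169.4] 66 [650. 107.  68.]
[316.1 176.5] 69 [628.  -5.  68.]
[478.5 294.2] 105 [ 289. -458.   68.]
(np.float64(650.1), np.float64(108.7)) (np.float64(628.1), np.float64(-2.5))
white [278.2 188.7] 39 [600.1 111.8] [18. 18.]
white [268.5 198. ] 94 [573.5 140.3] [15. 59.]
white [294.2 191.6] 68 [591.4  63. ] [30. 22.]
white [282.9 200.8] 91 [564.  97.] [15. 56.]
white [254.5 230.9] 34 [473.5 181.4] [14. 21.]
white [268.8 233.9] 50 [464.  138.5] [18. 25.]
white [285.1 237.1] 85 [454.   89.6] [30. 25.]
white [301.6 240. ] 54 [445.9  39.4] [20. 27.]
org [299.  190.3] 66 [531.3  54.9]
org [290.9 202.2] 53 [553.8  68.4]
```

View pics/c14.png

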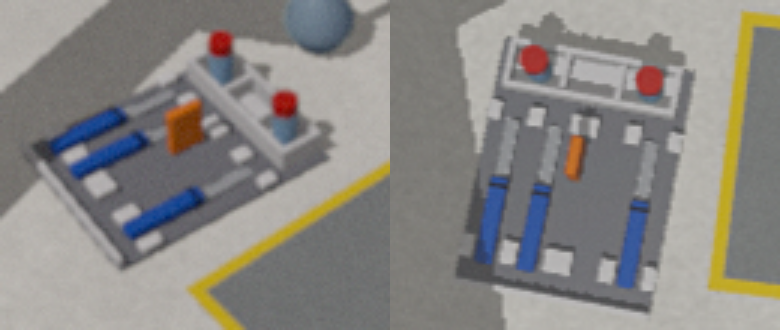

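All three spatulas lie in their lanes with blades towards the pockets, and both vials stand upright at crop (535,60) and (650,80). The tray has not moved, so I go for the orange grip.

```bash
python3 -c "
from plan import *
from vis import *
h=dict(np.load('top2.npz'))
print(np.round(plane(h,(359,133),.041)*1e3),np.round(plane(h,(288,128),.041)*1e3))
plan((555,69.5,90,168.8),(555,69.5,12,168.8))"
```

```text
[[ 765. -135.   41.]] [[783.  80.  41.]]
t 37.0 at [535.7 410.8 133.1] psi 168.8 tilt 0.06 gap 0.50 gf 0 F [ 0.3 -1.1 -0.3] q [ 28.  39.  78.  -0.  63. -51.]
(555, 69.5, 90, 168.8) -> -85.1 -331.1 43.1 turn 0.0
(555, 69.5, 12, 168.8) -> 0.0 0.0 78.0 turn -0.0
```

Emit:
move_arm --commands "-14 -55 0 0 0 0 0; -28 -110 0 0 0 0 0; -42 -165 0 0 0 0 0; -56 -220 0 0 0 0 0; -70 -275 0 0 0 0 0"

```text
t: 37.67
tcp_pos: [0.5513, 0.1258, 0.1336]
tool_rot: [0.098, 0.995, -0.0, 0.0]
force: [1.3, -0.1, -0.3]
finger_gap: 0.502
gripper_force: 0.0
```

Emit:
move_arm --commands "-15 -50 0 0 0 0 0; -15 -56 0 0 0 0 0; -15 -56 20 0 0 0 0; -15 -56 43 0 0 0 0; -15 -56 43 0 0 0 0"

```text
t: 38.3
tcp_pos: [0.5535, 0.0713, 0.0889]
tool_rot: [0.097, 0.995, 0.0, -0.002]
force: [-0.5, -0.4, 0.2]
finger_gap: 0.495
gripper_force: 0.0
```

```bash
python3 -c "
from plan import *
plan((555,69.5,12,168.8))"
```

```text
t 38.3 at [553.5  71.3  88.9] psi 168.9 tilt 0.25 gap 0.49 gf 0 F [-0.5 -0.4  0.2] q [ -4.  35.  97.   0.  48. -83.]
(555, 69.5, 12, 168.8) -> -1.9 -1.4 76.9 turn 0.1
```

Emit:
move_arm --commands "-2 -1.5 25 0 0 0 0; -2 -1.5 50 0 0 0 0; -2 -1.5 66 0 0 0 0; -2 -1.5 74 0 0 0 0; -2 -1.5 77 0 0 0 0"

```text
t: 38.92
tcp_pos: [0.5573, 0.0694, 0.0133]
tool_rot: [0.097, 0.995, 0.0, 0.0]
force: [0.7, -0.3, 0.1]
finger_gap: 0.501
gripper_force: 0.0
```

Emit:
move_arm --commands "0 0 0 0 0 0 -0.2; 0 0 0 0 0 0 -0.5; 0 0 0 0 0 0 -1; 0 0 0 0 0 0 -1; 0 0 0 0 0 0 -1" --grip_force 70

```text
t: 39.55
tcp_pos: [0.5574, 0.0691, 0.014]
tool_rot: [0.096, 0.995, -0.0, 0.001]
force: [-1.3, -1.8, 5.4]
finger_gap: 0.126
gripper_force: 69.8
```

```bash
cat > traym.py <<'E'
from vis import *
from plan import tray
def fit(h,T):
    "separators near their expected places -> tray pose (least squares)"
    m=mask(h,(0,0,120),(180,45,255)); S=[];W=[]
    E=[(x,y) for x in(52,-88) for y in(0,50,-50)]
    for c,st,p in blobs(m,25,130):
        q=np.array(cv2.minAreaRect((plane(h,p,.014)[:,:2]*1000).astype(np.float32))[0])
        for e in E:
            if np.hypot(*(q-tray(T,*e)))<9: S.append(e); W.append(q)
    S,W=np.array(S,float),np.array(W); a,b=S-S.mean(0),W-W.mean(0)
    th=np.arctan2((a[:,0]*b[:,1]-a[:,1]*b[:,0]).sum(),(a*b).sum()); R=np.array([[np.cos(th),-np.sin(th)],[np.sin(th),np.cos(th)]])
    t=W.mean(0)-R@S.mean(0); print(len(S),"tray",np.round(t,1),"ang %.2f"%np.degrees(th),"rms %.1f"%np.sqrt(((W-S@R.T-t)**2).sum(1).mean()))
E
python3 -c "
from plan import *
from traym import *
plan()
for f in('top0','top2','side2'): fit(dict(np.load(f+'.npz')),(541,72.5,-11.2))
g=grab('side'); fit(g,(541,72.5,-11.2))
plan((568.9,-198.3,12,172.4))
"
```

```text
t 39.5 at [557.4  69.1  14. ] psi 168.9 tilt 0.06 gap 0.13 gf 70 F [-1.3 -1.8  5.4] q [ -4.  42.  99.  -0.  39. -83.]
6 tray [541.4  72.8] ang -10.98 rms 0.3
5 tray [540.8  72.9] ang -10.73 rms 0.7
5 tray [537.8  72. ] ang -10.86 rms 0.5
3 tray [536.8  71.9] ang -10.82 rms 1.5
t 39.6 at [557.4  69.1  14. ] psi 168.9 tilt 0.07 gap 0.13 gf 70 F [-0.4 -0.5  4.8] q [ -4.  42.  99.  -0.  39. -83.]
(568.9, -198.3, 12, 172.4) -> -62.6 -260.2 2.0 turn -3.5
```

Emit:
move_arm --commands "-1.3 -5 0 0 0 0 -1; -3.5 -14 0 0 0 0 -1; -6.3 -25 0 0 0 0 -1; -9.3 -37 0 0 0 0 -1; -12.6 -50 0 0 0 0 -1"

```text
t: 40.22
tcp_pos: [0.5599, 0.0197, 0.014]
tool_rot: [0.097, 0.995, 0.001, 0.0]
force: [-0.2, 8.0, 7.5]
finger_gap: 0.12
gripper_force: 70.0
```

Emit:
move_arm --commands "-3.3 -13 0 0 0 0 -1; -6.6 -26 0 0 0 0 -1; -9.9 -39 0 0 0 0 -1; -13.1 -52 0 0 0 0 -1; -16.4 -65 0 0 0 0 -1"

```text
t: 40.85
tcp_pos: [0.5632, -0.0471, 0.014]
tool_rot: [0.097, 0.995, 0.002, -0.0]
force: [0.3, 7.9, 6.9]
finger_gap: 0.125
gripper_force: 70.2
```

```bash
python3 -c "
from plan import *
from traym import *
plan((571.8,-198.9,14,172.1))
g=grab('side'); fit(g,(541+5,72.5-115,-10.9))
"
```

```text
t 40.9 at [563.2 -47.1  14. ] psi 168.8 tilt 0.18 gap 0.13 gf 70 F [0.3 7.9 6.9] q [-16.  42.  99.   0.  40. -95.]
(571.8, -198.9, 14, 172.1) -> -37.9 -147.3 -0.0 turn -3.3
4 tray [542.7 -44.7] ang -11.30 rms 1.3
```

Emit:
move_arm --commands "-3.3 -13 0 0 0 0 -1; -6.6 -26 0 0 0 0 -1; -9.9 -39 0 0 0 0 -1; -13.2 -52 0 0 0 0 -1; -16.5 -65 0 0 0 0 -1"

```text
t: 41.52
tcp_pos: [0.5666, -0.1137, 0.014]
tool_rot: [0.097, 0.995, 0.002, -0.001]
force: [0.2, 8.6, 7.2]
finger_gap: 0.126
gripper_force: 70.3
```

Emit:
move_arm --commands "-3.3 -13 0 0 0 0 -1; -6.6 -26 0 0 0 0 -1; -9.9 -38 0 0 0 -0.5 -1; -12.9 -50 0 0 0 -1 -1; -15.5 -60 0 0 0 -1.5 -1"

```text
t: 42.15
tcp_pos: [0.5702, -0.1753, 0.014]
tool_rot: [0.084, 0.996, 0.002, -0.001]
force: [-0.4, 8.5, 8.3]
finger_gap: 0.128
gripper_force: 70.4
```

Emit:
move_arm --commands "-2 -9 0 0 0 -0.5 -1; -3.5 -14 0 0 0 -1 -1; -4.5 -18 0 0 0 -1.5 -1; -5 -20 0 0 0 -1.7 -1; -5 -20 0 0 0 -1.7 -1"

```text
t: 42.78
tcp_pos: [0.5718, -0.1959, 0.014]
tool_rot: [0.07, 0.998, 0.002, -0.001]
force: [-1.1, 6.6, 8.1]
finger_gap: 0.123
gripper_force: 70.4
```

```bash
python3 -c "
from plan import *
from traym import *
plan((571.8,-198.9,14,172.1))
for n in('side','top'):
  g=grab(n); fit(g,(554,-196,-7.6))
"
```

```text
t 42.8 at [ 571.8 -195.9   14. ] psi 172.0 tilt 0.23 gap 0.12 gf 70 F [-1.1  6.6  8.1] q [ -30.   44.   93.    0.   44. -112.]
(571.8, -198.9, 14, 172.1) -> -0.4 -3.0 -0.0 turn -0.1
1 tray [ 550.8 -207.9] ang 0.00 rms 0.0
1 tray [ 563.3 -199.7] ang 0.00 rms 0.0
```

Emit:
move_arm --commands "0 -1 0 0 0 0 -1; 0 -2 0 0 0 0 -1; 0 -3 0 0 0 0 -1; 0 -3 0 0 0 0 -1; 0 -3 0 0 0 0 -1"

```text
t: 43.5
tcp_pos: [0.5718, -0.1986, 0.014]
tool_rot: [0.069, 0.998, 0.002, -0.0]
force: [-0.1, 7.6, 6.9]
finger_gap: 0.125
gripper_force: 70.3
```

Emit:
move_arm --commands "0 0 0 0 0 0 -0.8; 0 0 0 0 0 0 -0.5; 0 0 0 0 0 0 -0.2; 0 0 0 0 0 0 -0.1; 0 0 0 0 0 0 -0.1"

```text
t: 44.12
tcp_pos: [0.5719, -0.2018, 0.013]
tool_rot: [0.069, 0.998, -0.0, -0.0]
force: [0.9, 0.2, 0.4]
finger_gap: 0.453
gripper_force: 0.0
```

Emit:
move_arm --commands "0 0 -20 0 0 0 -0.1; 0 0 -60 0 0 0 -0.1; 0 0 -110 0 0 0 -0.1; 20 40 -120 0 0 0 -0.1; 40 90 -120 0 0 0 -0.1"

```text
t: 44.75
tcp_pos: [0.5456, -0.1074, 0.1348]
tool_rot: [0.07, 0.998, -0.001, 0.002]
force: [0.5, 0.8, 0.3]
finger_gap: 0.453
gripper_force: 0.0
```

Emit:
move_arm --commands "15 58 0 0 0 0 -0.1; 30 116 0 0 0 0 -0.1; 40 174 0 0 0 0 -0.1; 40 232 0 0 0 0 -0.1; 40 290 0 0 0 0 -0.1"

```text
t: 45.38
tcp_pos: [0.5449, 0.1876, 0.1334]
tool_rot: [0.069, 0.998, -0.0, 0.0]
force: [1.2, -0.8, -0.3]
finger_gap: 0.456
gripper_force: 0.0
```

```bash
python3 -c "
from plan import *
from traym import *
plan()
D={}
for n in('side','top'):
  g=grab(n); D[n]=g; np.savez(n+'3.npz',**g); fit(g,(554,-196,-7.6)); fit(g,(551,-199,-7.6))
  y=max(blobs(mask(g,*YEL),300),key=lambda b:b[1][4]); print('mat',cv2.minAreaRect((plane(g,y[2],0)[:,:2]*1000).astype(np.float32)))
im=np.hstack([cv2.resize(a['image'][y:y+120,x:x+130],None,fx=3,fy=3) for a,x,y in((D['side'],303,180),(D['top'],320,145))])
cv2.imwrite('pics/c15.png',im[:,:,::-1])
"
```

```text
t 45.4 at [544.9 187.6 133.4] psi 172.1 tilt 0.03 gap 0.46 gf 0 F [ 1.2 -0.8 -0.3] q [  8.  32.  93.  -0.  55. -74.]
4 tray [ 551.8 -196.5] ang -7.91 rms 0.6
4 tray [ 551.8 -196.5] ang -7.91 rms 0.6
mat ((552.2722778320312, -196.74427795410156), (232.29885864257812, 286.9094543457031), 82.47990417480469)traym.py:11: RuntimeWarning: Mean of empty slice.
  S,W=np.array(S,float),np.array(W); a,b=S-S.mean(0),W-W.mean(0)
  ret = ret.dtype.type(ret / rcount)
Traceback (most recent call last):
  File "traym.py", line 12, in fit
    th=np.arctan2((a[:,0]*b[:,1]-a[:,1]*b[:,0]).sum(),(a*b).sum()); R=np.array([[np.cos(th),-np.sin(th)],[np.sin(th),np.cos(th)]])
                   ~^^^^^
IndexError: too many indices for array: array is 1-dimensional, but 2 were indexed
```

```bash
python3 -c "
from traym import *
D={n:dict(np.load(n+'3.npz')) for n in('side','top')}
h=D['top']
y=max(blobs(mask(h,*YEL),300),key=lambda b:b[1][4]); print('mat',cv2.minAreaRect((plane(h,y[2],0)[:,:2]*1000).astype(np.float32)))
m=mask(h,(0,0,120),(180,45,255))
for c,st,p in blobs(m,15,200):
    q=cv2.minAreaRect((plane(h,p,.014)[:,:2]*1000).astype(np.float32))
    if abs(q[0][1]+196)<110 and abs(q[0][0]-554)<130: print(st[4],np.round(q[0],1),np.round(q[1]))
print([tray((554.5,-196.3,-7.7),x,y) for x in(52,-88) for y in(0,50,-50)])
im=np.hstack([cv2.resize(a['image'][y:y+120,x:x+130],None,fx=3,fy=3) for a,x,y in((D['side'],303,180),(h,320,145))])
cv2.imwrite('pics/c15.png',im[:,:,::-1])
"
```

```text
mat ((554.8396606445312, -195.89419555664062), (232.1324462890625, 288.890625), 82.3334732055664)
[(np.float64(606.0), np.float64(-203.3)), (np.float64(612.7), np.float64(-153.7)), (np.float64(599.3), np.float64(-252.8)), (np.float64(467.3), np.float64(-184.5)), (np.float64(474.0), np.float64(-135.0)), (np.float64(460.6), np.float64(-234.1))]
```

View pics/c15.png

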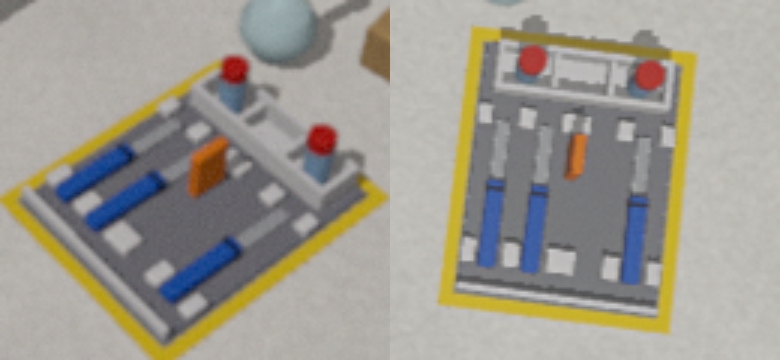

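The tray sits inside the yellow border with all contents in place. I'll check the top view numerically with a brighter threshold before handing in.

```bash
sed -i 's/def fit(h,T):/def fit(h,T,v=120):/; s/(0,0,120),(180,45,255)); S/(0,0,v),(180,45,255)); S/' traym.py; python3 -c "
from traym import *
h=dict(np.load('top3.npz'))
for v in(135,150,165,180):
  try: fit(h,(554.5,-196.3,-7.7),v)
  except Exception as e: print(v,'none')
for v in(135,150): fit(dict(np.load('top0.npz')),(541,72.5,-11.2),v)
"
```

```text
6 tray [ 555.3 -194.4] ang -7.45 rms 2.2
5 tray [ 555.3 -196.5] ang -8.23 rms 0.7
5 tray [ 555.1 -196.4] ang -8.05 rms 0.6
3 tray [ 555.7 -197.2] ang -8.17 rms 0.8
5 tray [541.3  72.5] ang -11.05 rms 0.3
5 tray [541.3  71.8] ang -11.02 rms 0.3
```

```bash
python3 -c "
from station import ticket
print(ticket.sign_off())"
```

```text
the job is handed in; nothing more can be done
None
```

Job handed in at about 45 s of robot time: three spatulas are in lanes with blades towards the pockets, two vials stand upright in the end pockets, and the tray was slid onto the mat, where my last measurement put it within about 1 mm and 0.5° of centred and square.

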